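# Fetch the egg cup from the packed condiment crate

## Robot

A 6-joint arm with a two-finger parallel gripper is mounted at the origin on a cart in front of the work surface, level with it; the furniture and walls round the work are solid. World frame = base frame: x ahead of the robot, y to its left, z up, the work surface at z = 0. Lengths are in m, angles in rad, forces in N, time in s.
With the tool pointing down it reaches from about 0.425 to 0.95 m from the base axis. Payload 3.5 kg.
Tool frame: the origin (TCP) lies at the very end of the fingers, on their centre line; the grasp point (between the pads) lies 19 mm behind it; z points along the fingers, y is the line along which they close (so a half turn about z gives the same grasp; the last joint's range is limited). The gripper opens to 85 mm and grips with 20 to 120 N. Pads are 22 mm wide; open, the fingers measure 114 mm over their backs; the gripper's body (76 mm by 85 mm) begins 54 mm behind the grasp point. The pads swing forward as they close: fully open they stand 13 mm farther back than shut.
Start: joints at [1.083, 0.286, 1.577, -0, 1.279, -0.15], TCP at [0.224, 0.637, 0.231] pointing down, gripper open.
Joint ranges: [-2.77, 2.77], [-0.9, 2.22], [0.21, 2.48], [-1.53, 4.67], [0.24, 2.81], [-2.84, 2.84]. Speed limits (rad/s): [2.79, 2.79, 3.14, 3.14, 3.14, 3.14].

## Interface

Orientations are given as a unit quaternion [x, y, z, w].
In Python, from plant import get_state, read_camera, sign_off, recognise gives the robot as it stands.
- The arm moves only by the tool arm_command, never from a script. Its argument "steps" is a list of rows, each an object with "translation": the shift along the tool's x, y, z scaled (see below), a list of three; "twist": the turn, a rotation vector about the tool's x, y, z scaled (see below), a list of three; "fingers": the opening, from -1 (shut) to 1 (fully open). In form: [{"translation": [x, y, z], "twist": [rx, ry, rz], "fingers": fingers}, ...]. A call has 1 to 5 rows; each row is the pose to reach, as a shift and turn from the pose commanded when the call began, along the tool's axes at that moment; what a row does not reach only later rows make up. The controller multiplies each number of a shift by 75 cm and each number of a turn by 60 degrees. A row lasts 1/8 s, in which the tool goes at most 62.5 mm and 10.7 degrees, less where a joint would pass 70% of its speed; a pose out of reach is approached as far as the arm can. A call with a number of a shift or a turn outside -1 to 1 is refused whole. A call with a gripper value outside its range is refused whole. The fingers move at their own pace and stop on an object; "grip_force" is the grip in N (left out, the last holds). Time passes only in rows, so rows that repeat a pose let the fingers close. It gives the time, the measured TCP pose, the force, the opening and the grip force at its end, in the units of the state.
- get_state(): the state, without advancing time (a new reading comes with each control period).
- read_camera(name): name is "scene" or "top"; returns a dict with "pixels" (384x512x3 uint8, red, green, blue), "K" (3x3 intrinsics, pixels), "R" (3x3) and "t" (3): a world point X has camera coordinates R X + t. Camera axes: x right, y down, z forward; pixel columns grow to the right and rows downward; lengths in m; the calibration is good to about 2 mm. A picture is of the moment at which its call begins. There is no depth.
- sign_off(): hands the job in; it is judged then, once.
Trained networks look in a picture, given as the dict that the camera call returned (one of the last four; its "shot" number tells which), for a name from the list of things; names that differ only in an ending like _2 or _b are one class to them, and where a whole thing is asked for, a point or a joint stands for the part that bears it (a point fixed in the world has none). Each returns a list of dicts, best first, with "conf" (0 to 1); they miss things now and then, are a little off and sometimes report something else, mostly with a low value. They report only what shows in the picture. A call takes as long as a camera call. They do not tell look-alikes from the thing itself.
- recognise(picture, query): "point" ([row, column] in pixels, amid what is visible of it).
The state is a dict: "time": time; "qpos": joint angles; "dq": joint speeds; "joint_efforts": joint torques, N m; "eef_pos": TCP position; "tcp_rot": TCP orientation; "contact_force": force on the tool from outside, world axes, zero at the start; "wrist_torque": the same for the moment, N m; "opening": opening from 0.0 (shut) to 1.0 (fully open); "finger_force": force on a finger pad.
Only numpy, scipy, OpenCV 4.12 (cv2) and the standard library are available. Lean on these libraries where they do the work, as an engineer would, in place of code of your own. Each camera call takes 0.05 s, during which the arm holds its last target. There are 200 camera calls.

## Task

The egg cup is hemmed in, in the middle of the wooden crate: stand the salt shaker and the spice jar from either side of it in the shallow red tray while the egg cup stays in the crate. Then stand the egg cup in the middle of the plate, and only after that put the salt shaker and the spice jar back into the crate, each on the very spot where it stood at the start. Keep all three upright throughout and leave the other things on the worktop where they are.

Things in the scene. Friction and masses are not known exactly. Their poses are not given: they have to be found in the camera images.
- crate: Fixed open crate of light wooden slats, 80 x 206 x 52 mm (its x, y, z; corner battens make x 88), walls 8 mm, inside 64 x 190 mm, no dividers, floor 6 mm above the worktop. Origin: centre of underside; y along the crate. In it at the start stand, in a row along y about 63 mm apart, the egg cup in the middle and the salt shaker and spice jar at the ends (which at which end varies).
- tray: Fixed shallow open red tray, 75 x 170 x 22 mm (its x, y, z). Walls 6 mm thick, so 63 x 158 mm inside; its floor is 8 mm above the worktop. Origin: centre of its underside; y runs along it. It stands empty: the side area for two things in a row along y. (Wall cabinets hang 0.55 m above the worktop beyond about x = 0.6, and nearer on the far left: carry things low.)
- plate: Fixed small round white plate, 150 mm across, 14 mm high at the rim; its flat middle is 93 mm across and 5 mm above the worktop. Origin: centre of its underside. The egg cup belongs in its middle.
- egg_cup: Loose turned beech egg cup, 47 mm across at the bowl, 58 mm tall, 50 g. The bowl is the upper part, from about 30 to 58 mm above its foot: grip it there. Origin: centre of its underside; z up.
- salt_shaker: Loose clear salt shaker with a grey domed cap, round, 44 mm across, 90 mm tall, 0.1 kg. The glass body reaches up to 74 mm, the cap above it is 34 mm across. Origin: centre of its underside; z up.
- spice_jar: Loose glass spice jar with a green screw cap, round, 46 mm across (cap 45 mm), 106 mm tall, 0.11 kg. The cap is fixed and spans the top 20 mm. Origin: centre of its underside; z up.
- garlic: Loose garlic bulb, 56 mm across, 56 mm tall. Bystander, to be left alone. Origin: centre of its underside.
- cork: Loose cork stopper, 29 mm across, 30 mm tall. Bystander, to be left alone. Origin: centre of its underside.
- jam_jar: Loose jam jar with a red lid, 65 mm across, 97 mm tall. Bystander, to be left alone. Origin: centre of its underside.
- pepper_mill: Loose tall dark wooden pepper mill, 58 mm across, 170 mm tall. Bystander at the back, to be left alone. Origin: centre of its underside.
Things that resemble listed ones, but are neither listed nor needed, are in the scene too. Of the things that look like the tray, the smaller one is meant. Leave any blue look-alike of the plate alone.

How it is judged:
By the outcome, as a careful person would: the job done as asked, in the order asked, and still so for the second after the job is handed in, with the robot touching nothing.
It also fails if it takes over 144 s, if anything falls off the work surface, if the arm or the gripper's body presses on something with over 40 N, if the wrist force passes 120 N, or if a joint passes its speed limit or range.

## Working session

There is one attempt and no reset: what is moved stays moved. The work goes in short steps, Python scripts to look and compute and a tool call to move; the robot and the scene stay as the last step left them, time stands still between calls to the robot, and variables do not carry over. Pictures are saved under pics/ and viewed, at most 14 in all, crops included, and the job is handed in when it is done.

Besides the shell and the picture viewer there is one more tool, called by a JSON object that holds its "api" and its "payload". arm_command: Moves the arm, as the interface text tells. Shifts and turns lie within -1 to 1; 1 stands for 75 cm of shift or 60 degrees of turn. Its arguments: {"type":"object","properties":{"steps":{"type":"array"},"grip_force":{"type":"number"}},"required":["steps"]}

```bash
mkdir -p pics; cat > h.py <<'E'
import numpy as np, cv2
from plant import get_state, read_camera, sign_off, recognise
def proj(c,X):
    p=c["K"]@(np.array(c["R"])@np.array(X,float)+np.array(c["t"])); return p[:2]/p[2]
def back(c,u,v,z):
    R=np.array(c["R"]);t=np.array(c["t"]);d=R.T@np.linalg.solve(np.array(c["K"]),[u,v,1.]);o=-R.T@t
    return o+d*(z-o[2])/d[2]
def save(c,n,s=1.5): cv2.imwrite(f"pics/{n}.png",cv2.resize(c["pixels"][:,:,::-1],None,fx=s,fy=s))
E
python3 - <<'E'
from h import *
s=get_state();print(s)
for n in("top","scene"):
    c=read_camera(n);save(c,n+"0");R=np.array(c["R"]);print(n,"cam at",-R.T@np.array(c["t"]))
    for q,h in dict(crate=.03,tray=.01,plate=.005,egg_cup=.05,salt_shaker=.08,spice_jar=.1,garlic=.03,cork=.02,jam_jar=.09,pepper_mill=.1).items():
        print(q,[(np.round(d["point"]),round(d["conf"],2),np.round(back(c,d["point"][1],d["point"][0],h)[:2],3)) for d in recognise(c,q)[:3]])
E
```

```text
{'time': 0.0, 'qpos': array([ 1.08304127e+00,  2.87160270e-01,  1.57817522e+00,  2.02484627e-05,
        1.27859990e+00, -1.49998071e-01]), 'dq': array([ 8.41726911e-05,  5.81575251e-04, -2.62166068e-05,  3.58292991e-04,
        1.61677637e-04, -4.06855497e-04]), 'joint_efforts': array([ 2.91661330e-03, -4.05981660e+01, -2.92627788e+01, -4.92351546e-05,
        5.92229568e-03,  5.80751788e-06]), 'eef_pos': array([0.22333148, 0.63628906, 0.22995174]), 'tcp_rot': array([ 1.68079674e-01,  9.85772718e-01, -1.10928006e-03, -3.76427303e-04]), 'contact_force': array([-0.97479459,  0.18574741, -0.30697688]), 'wrist_torque': array([-0.04842813,  0.01010082,  0.04531308]), 'finger_force': 0.0, 'opening': 0.9961563830848962}
top cam at [-0.59154829 -0.57291626  1.55724364]
crate [(array([198., 220.]), 0.77, array([ 0.423, -0.044]))]
tray [(array([194., 216.]), 0.71, array([ 0.448, -0.013])), (array([210.,  94.]), 0.63, array([0.219, 0.398])), (array([182., 157.]), 0.59, array([0.425, 0.231]))]
plate [(array([211., 277.]), 0.64, array([ 0.455, -0.264]))]
egg_cup [(array([194., 216.]), 0.73, arra
[... 536 characters left out ...]
([ 0.398, -0.106]))]
scene cam at [-0.88726825 -1.36878789  1.12547929]
crate [(array([184., 245.]), 0.68, array([ 0.463, -0.041])), (array([191., 241.]), 0.64, array([ 0.409, -0.07 ]))]
tray [(array([168., 202.]), 0.57, array([0.467, 0.28 ])), (array([190., 241.]), 0.47, array([ 0.435, -0.045]))]
plate [(array([206., 279.]), 0.84, array([ 0.454, -0.271])), (array([244., 353.]), 0.59, array([ 0.432, -0.68 ]))]
egg_cup []
salt_shaker []
spice_jar [(array([174., 228.]), 0.45, array([0.397, 0.006]))]
garlic [(array([161., 246.]), 0.64, array([0.656, 0.129]))]
cork []
jam_jar [(array([176., 281.]), 0.51, array([ 0.564, -0.191]))]
pepper_mill [(array([159., 272.]), 0.58, array([ 0.659, -0.053]))]
```

```bash
python3 - <<'E'
import cv2
for n,(r0,r1,c0,c1) in {"top0":(110,260,60,320),"scene0":(130,270,170,390)}.items():
    a=cv2.imread(f"pics/{n}.png");a=cv2.resize(a,(512,384),interpolation=cv2.INTER_AREA)
E
python3 - <<'E'
from h import *
for n,(r0,r1,c0,c1) in {"top":(110,250,60,320),"scene":(130,270,170,390)}.items():
    c=read_camera(n);np.savez(f"pics/{n}.npz",**{k:c[k] for k in("pixels","K","R","t")})
    cv2.imwrite(f"pics/{n}_crop.png",cv2.resize(c["pixels"][r0:r1,c0:c1,::-1],None,fx=3,fy=3,interpolation=cv2.INTER_CUBIC))
E
```

```text
(no output)
```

View pics/top_crop.png

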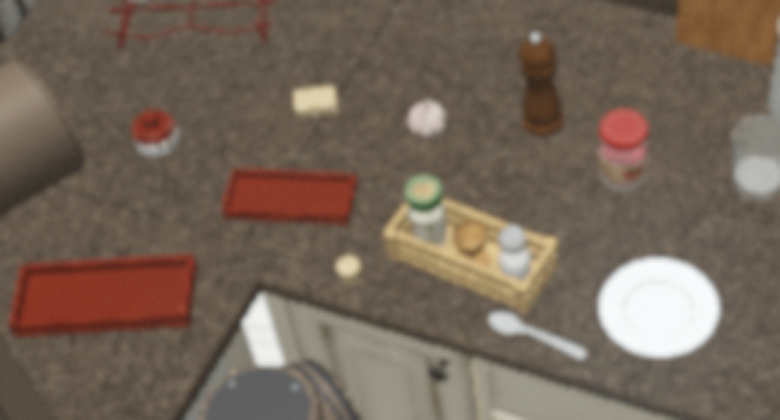

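View pics/scene_crop.png

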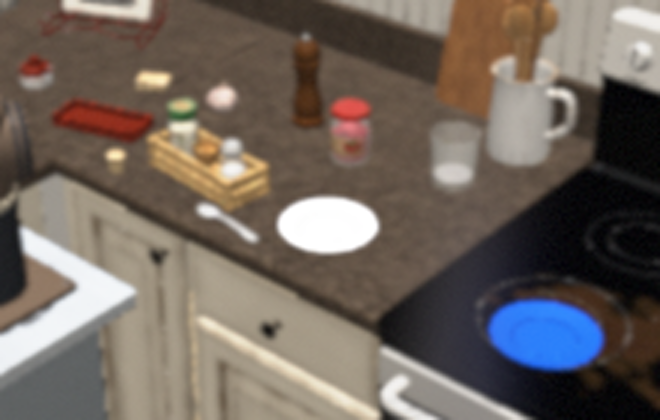

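```bash
cat > fit.py <<'E'
from h import *
from scipy.optimize import minimize
S=4
def box(x,y,yaw,a,b,z0,z1):
    c,s=np.cos(yaw),np.sin(yaw)
    return [(x+c*i*a/2-s*j*b/2,y+s*i*a/2+c*j*b/2,z) for i in(-1,1) for j in(-1,1) for z in(z0,z1)]
def cyl(x,y,prof):
    return [(x+r*np.cos(t),y+r*np.sin(t),z) for r,z in prof for t in np.linspace(0,2*np.pi,24,endpoint=False)]
def render(c,parts,roi):
    r0,r1,c0,c1=roi;m=np.zeros(((r1-r0)*S,(c1-c0)*S),np.uint8)
    for P in parts:
        p=np.array([proj(c,X) for X in P]);p=(p-[c0,r0]+.5)*S-.5
        cv2.fillConvexPoly(m,cv2.convexHull(np.round(p*16).astype(np.int32)),255,shift=4)
    m=cv2.resize(m,None,fx=1/S,fy=1/S,interpolation=cv2.INTER_AREA)/255.
    return cv2.GaussianBlur(m,(0,0),.8)
def fit(views,model,x0,step):
    def cost(x): return sum(((render(c,model(x),roi)-m)**2).sum() for c,m,roi in views)
    n=len(x0);r=None
    for _ in range(3):
        sim=np.vstack([x0]+[np.array(x0)+np.eye(n)[i]*step[i] for i in range(n)])
        r=minimize(cost,x0,method="Nelder-Mead",options=dict(initial_simplex=sim,maxiter=600,xatol=1e-4,fatol=1e-2));x0=r.x
    return r.x,r.fun
def load(n): return dict(np.load(f"pics/{n}.npz"))
def roi_of(c,x,y,r,zt):
    p=np.array([proj(c,(x+i*r,y+j*r,z)) for i in(-1,1) for j in(-1,1) for z in(0,zt)]);a=p.min(0).astype(int)-2;b=p.max(0).astype(int)+3
    return a[1],b[1],a[0],b[0]
def cr(c,roi): return c["pixels"][roi[0]:roi[1],roi[2]:roi[3]].astype(float)
E
cat > f1.py <<'E'
from fit import *
def norm(s,lo,hi): return np.clip((s-lo)/(hi-lo),0,1)
C={n:load(n) for n in("top","scene")}
V={"tray":[],"plate":[],"crate":[]}
for n,c in C.items():
    for k,(x,y,r,zt) in dict(tray=(.45,.235,.11,.02),plate=(.455,-.267,.1,.014),crate=(.41,-.035,.13,.11)).items():
        roi=roi_of(c,x,y,r,zt);I=cr(c,roi)
        s=I[...,0]-I[...,1:].mean(2) if k=="tray" else I.mean(2) if k=="plate" else I.max(2)
        bg=np.percentile(s,20);hi=np.percentile(s,[0,90][1]) 
        m=norm(s,bg+.25*(hi-bg)*(k!="tray")+.1*(hi-bg)*(k=="tray"),bg+.75*(hi-bg)); V[k].append((c,m,roi))
        cv2.imwrite(f"pics/m_{k}_{n}.png",cv2.resize((np.hstack([m*255,I.mean(2)])).astype(np.uint8),None,fx=4,fy=4))
for sel in(slice(0,2),slice(0,1),slice(1,2)):
    print("tray",fit(V["tray"][sel],lambda p:[box(*p,.075,.170,0,.022)],[.45,.235,-.1],[.02,.02,.2]))
    print("plate",fit(V["plate"][sel],lambda p:[cyl(*p,[(.075,.014),(.05,0)])],[.455,-.267],[.02,.02]))
def cm(p):
    return [box(*p[:3],.084,.206,0,.052),cyl(p[3],p[4],[(.023,.006),(.0225,.112)]),cyl(p[5],p[6],[(.022,.006),(.022,.078),(.016,.085),(.010,.096)])]
if 0: pass
E
python3 f1.py
python3 - <<'E'
import cv2,numpy as np
L=[cv2.imread(f"pics/m_{k}_{n}.png") for k in("tray","plate","crate") for n in("top","scene")]
H=max(l.shape[0] for l in L);W=max(l.shape[1] for l in L)
o=np.vstack([np.hstack([cv2.copyMakeBorder(l,0,H-l.shape[0],0,W-l.shape[1],0) for l in L[i:i+2]]) for i in(0,2,4)])
f=min(800/o.shape[1],600/o.shape[0]);cv2.imwrite("pics/masks.png",cv2.resize(o,None,fx=f,fy=f))
E
```

```text
tray (array([0.4570155 , 0.25279187, 0.27722717]), np.float64(396.8923547527345))
plate (array([ 0.44968226, -0.27323893]), np.float64(126.44173526003607))
tray (array([0.45618552, 0.25158102, 0.28206228]), np.float64(138.88018575262913))
plate (array([ 0.44881277, -0.27448662]), np.float64(49.740133076730906))
tray (array([0.4609286 , 0.26014778, 0.28587035]), np.float64(245.34857864906888))
plate (array([ 0.45282735, -0.26950373]), np.float64(69.53428366519667))
```

View pics/masks.png

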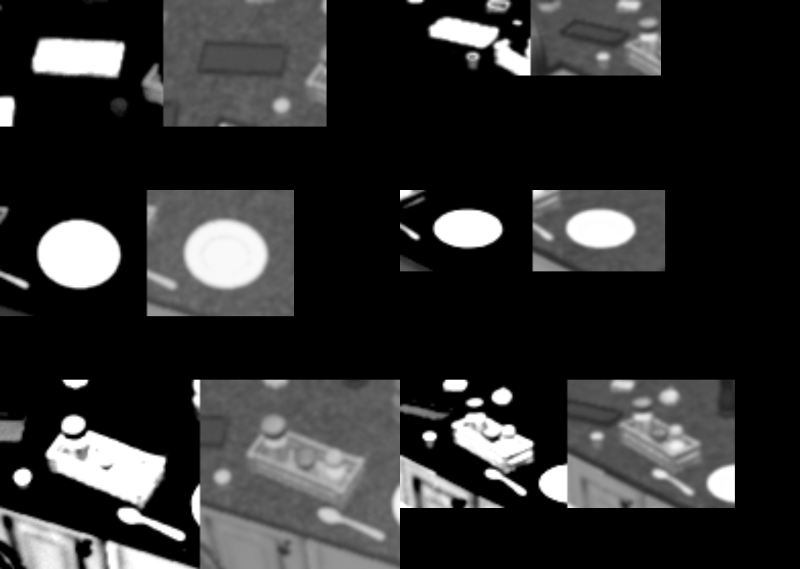

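```bash
cat > f2.py <<'E'
from fit import *
C={n:load(n) for n in("top","scene")}
V={"tray":[],"plate":[],"crate":[]}
def cm(p):
    return [box(*p[:3],.084,.206,0,.052),cyl(p[3],p[4],[(.023,.006),(.0225,.112)]),cyl(p[5],p[6],[(.022,.006),(.022,.078),(.016,.085),(.010,.096)])]
rows=[]
M=dict(tray=(lambda p:[box(*p,.075,.170,0,.022)],[.457,.252,.28],[.01,.01,.1]),plate=(lambda p:[cyl(*p,[(.075,.014),(.05,0)])],[.45,-.27],[.02,.02]),
 crate=(cm,[.405,-.035,.3*1,.425,.03,.39,-.10],[.01,.01,.15]+[.01]*4))
for n,c in C.items():
    for k,(x,y,r,zt) in dict(tray=(.457,.252,.11,.02),plate=(.45,-.271,.1,.014),crate=(.41,-.035,.13,.11)).items():
        roi=roi_of(c,x,y,r,zt);I=cr(c,roi)
        s=I[...,0]-I[...,1:].mean(2) if k=="tray" else I.mean(2) if k=="plate" else I.max(2)
        bg=np.median(s[s<np.percentile(s,60)]);ctr=proj(c,(x,y,.01))-[roi[2],roi[0]]
        cx,cy=ctr.astype(int)
        hi=np.median(s[cy-2:cy+3,cx-3:cx+4]) if k!="crate" else 170
        m=np.clip((s-bg)/(hi-bg),0,1)
        b=(m>.45).astype(np.uint8)
        if k=="crate": b=cv2.morphologyEx(b,cv2.MORPH_CLOSE,np.ones((5,5),np.uint8))
        _,L=cv2.connectedComponents(b);keep=(L==L[cy,cx]) if L[cy,cx] else L==0
        m=cv2.GaussianBlur(keep.astype(float),(0,0),.5);V[k].append((c,m,roi))
for k,(f,x0,st) in M.items():
    for sel in(slice(0,2),slice(0,1),slice(1,2)):
        p,e=fit(V[k][sel],f,x0,st);print(k,np.round(p,4),round(e,1))
        if sel==slice(0,2):
            row=[]
            for c,m,roi in V[k]:
                r=render(c,f(p),roi);g=cr(c,roi).astype(np.uint8)[:,:,::-1].copy()
                o=np.hstack([cv2.merge([m*255,r*255,m*0]).astype(np.uint8),g]);o=cv2.resize(o,None,fx=3,fy=3);row.append(o)
            rows+=row
H=max(l.shape[0] for l in rows);W=max(l.shape[1] for l in rows)
o=np.vstack([np.hstack([cv2.copyMakeBorder(l,0,H-l.shape[0],0,W-l.shape[1],0) for l in rows[i:i+2]]) for i in(0,2,4)])
f=min(800/o.shape[1],600/o.shape[0]);cv2.imwrite("pics/fit2.png",cv2.resize(o,None,fx=f,fy=f))
E
python3 f2.py
```

```text
tray [0.4586 0.2528 0.2677] 83.3
tray [0.4576 0.2518 0.2721] 42.8
tray [0.4621 0.2623 0.2575] 32.1
plate [ 0.4493 -0.2734] 53.8
plate [ 0.4488 -0.2745] 25.6
plate [ 0.4521 -0.2701] 22.0
crate [ 0.4482 -0.0166 -0.1034  0.4549  0.0448  0.3674 -0.1038] 257.8
crate [ 0.4476 -0.0171 -0.1034  0.454   0.0438  0.367  -0.104 ] 105.3
crate [ 0.4539 -0.0111 -0.0872  0.4598  0.0505  0.3681 -0.1048] 138.9
```

View pics/fit2.png

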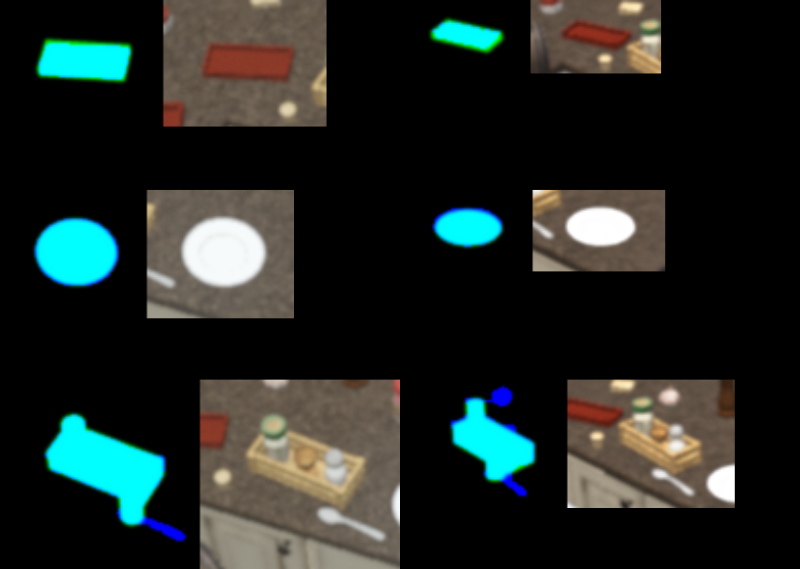

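```bash
cat > f3.py <<'E'
from fit import *
C={n:load(n) for n in("top","scene")}
def parts(p,both=True):
    x,y,w,a,b,da,db=p;ax=np.array([-np.sin(w),np.cos(w)]);ex=np.array([np.cos(w),np.sin(w)])
    j=np.array([x,y])+ax*(.063+a)+ex*da;s=np.array([x,y])-ax*(.063+b)+ex*db
    return j,s
def cm(p):
    j,s=parts(p)
    return [box(*p[:3],.083,.206,0,.052),cyl(*j,[(.023,.006),(.0225,.112)]),cyl(*s,[(.022,.006),(.022,.078),(.017,.081),(.017,.088),(.010,.096)])]
V=[]
x,y=.415,-.035
for n,c in C.items():
    roi=roi_of(c,x,y,.13,.11);I=cr(c,roi);s=I.max(2)
    bg=np.median(s[s<np.percentile(s,60)]);b=(s-bg>.4*(165-bg)).astype(np.uint8)
    b=cv2.morphologyEx(b,cv2.MORPH_CLOSE,np.ones((5,5),np.uint8))
    cen=np.array([[proj(c,(x,y,.03)) ]])[0,0]-[roi[2],roi[0]]
    b2=cv2.morphologyEx(b,cv2.MORPH_OPEN,cv2.getStructuringElement(cv2.MORPH_ELLIPSE,(7,7)))
    _,L=cv2.connectedComponents(b2,connectivity=4);m=(L==L[int(cen[1]),int(cen[0])])
    V.append((c,cv2.GaussianBlur(m.astype(float),(0,0),.5),roi))
x0=[.412,-.035,.3,0,0,0,0];st=[.01,.01,.15,.005,.005,.005,.005]
def fit2(V,x0):
    def cost(p): return sum(((render(c,cm(p),roi)-m)**2).sum() for c,m,roi in V)+2e5*(np.array(p[3:])**2).sum()
    for _ in range(4):
        sim=np.vstack([x0]+[np.array(x0)+np.eye(7)[i]*st[i] for i in range(7)])
        r=minimize(cost,x0,method="Nelder-Mead",options=dict(initial_simplex=sim,maxiter=800,xatol=1e-4,fatol=1e-2));x0=r.x
    return r.x,r.fun
out=[]
for w in(.3,-.3):
    x0[2]=w
    for sel in(slice(0,2),slice(0,1),slice(1,2)):
        p,e=fit2(V[sel],x0);print(np.round(p,4),round(e,1),np.round(parts(p),4).tolist())
        if sel==slice(0,2) and (not out or e<best):
            best=e;out=[]
            for c,m,roi in V:
                r=render(c,cm(p),roi);g=cr(c,roi).astype(np.uint8)[:,:,::-1].copy();g=cv2.resize(g,None,fx=4,fy=4,interpolation=cv2.INTER_CUBIC)
                for P in cm(p)+[box(*p[:3],.064,.190,.052,.052)]:
                    h=cv2.convexHull(np.array([(proj(c,X)-[roi[2],roi[0]]+.5)*4 for X in P]).astype(np.int32));cv2.polylines(g,[h],True,(255,0,0),1)
                out.append(np.hstack([g,cv2.resize(cv2.merge([m*255,r*255,m*0]).astype(np.uint8),(g.shape[1],g.shape[0]))]))
W=max(o.shape[1] for o in out);o=np.vstack([cv2.copyMakeBorder(l,0,0,0,W-l.shape[1],0) for l in out]);f=min(800/o.shape[1],600/o.shape[0],1)
cv2.imwrite("pics/fit3.png",cv2.resize(o,None,fx=f,fy=f,interpolation=cv2.INTER_AREA))
E
python3 f3.py
```

```text
[ 4.467e-01 -1.660e-02 -1.095e-01 -1.100e-03 -4.000e-04  0.000e+00
  1.000e-03] 205.6 [[0.4535, 0.0449], [0.4408, -0.0789]]
[ 4.460e-01 -1.770e-02 -1.213e-01 -4.000e-04  2.000e-04  6.000e-04
  3.000e-04] 124.1 [[0.4542, 0.0444], [0.4386, -0.0805]]
[ 4.480e-01 -1.430e-02 -1.173e-01 -2.000e-04 -3.000e-04 -2.000e-04
  1.000e-04] 77.8 [[0.4552, 0.048], [0.4408, -0.0766]]
[ 4.465e-01 -1.760e-02 -1.196e-01 -2.000e-04  4.000e-04 -4.000e-04
  2.000e-04] 205.3 [[0.4536, 0.0449], [0.4391, -0.0805]]
[ 4.458e-01 -1.740e-02 -1.240e-01 -6.000e-04  3.000e-04  2.000e-04
 -2.000e-04] 123.9 [[0.4538, 0.0445], [0.4378, -0.0803]]
[ 4.466e-01 -1.460e-02 -1.249e-01 -5.000e-04 -4.000e-04 -0.000e+00
  1.000e-04] 78.6 [[0.4543, 0.0475], [0.4389, -0.0768]]
```

View pics/fit3.png

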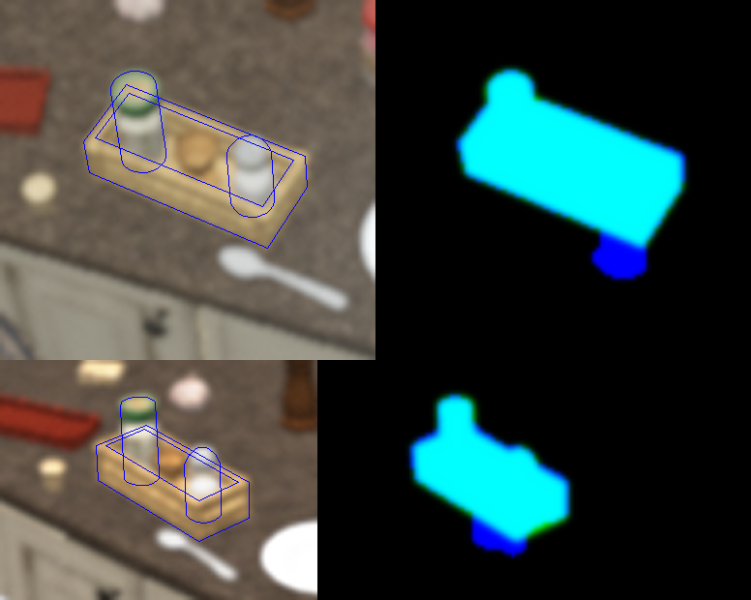

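```bash
cat > mv.py <<'E'
# usage: mv.py x y z yaw_deg  -> prints steps numbers for a move from the tracked command pose; rounds & updates track
import sys,json,numpy as np
from plant import get_state
from scipy.spatial.transform import Rotation as Ro
s=get_state();p=np.array(s["eef_pos"]);R=Ro.from_quat(s["tcp_rot"])
m=R.as_matrix();yd=np.degrees(np.arctan2(m[1,1],m[0,1]))
try: T=json.load(open("track.json"))
except Exception: T=[.224,.637,.231,yd]
print("cmd",np.round(T,4),"meas",np.round(p,4),"yaw",round(yd,2),"tilt",np.round(m[:2,2],4),"F",np.round(s["contact_force"],1),"op",round(s["opening"]*85,1),"ff",round(s["finger_force"],1),"t",s["time"],"q",np.round(s["qpos"],2))
for a in sys.argv[1:]:
    x,y,z,w=map(float,a.split(","));t=np.radians(T[3])
    B=np.array([[-np.sin(t),np.cos(t),0],[np.cos(t),np.sin(t),0],[0,0,-1]]).T  # columns tool x,y,z
    d=np.round(B.T@(np.array([x,y,z])-T[:3])/.75,4);tw=round(-(w-T[3])/60,4)
    n=np.linalg.norm(d*.75);print("->",a,"translation",d.tolist(),"twist",[0,0,tw],"rows",round(max(n/.0625,abs(tw)*60/10.7),1))
    T=[*(T[:3]+B@d*.75),T[3]-tw*60]
json.dump([float(v) for v in T],open("track.json","w"))
E
python3 mv.py .36,.36,.22,30 .4535,.0455,.16,-6.9 .4535,.0455,.056,-6.9
```

```text
cmd [ 0.224   0.637   0.231  70.6437] meas [0.2237 0.6369 0.2313] yaw 70.64 tilt [-0.  0.] F [ 0.  -0.3 -0. ] op 85.2 ff 0.0 t 1.2 q [ 1.08  0.29  1.58  0.    1.28 -0.15]
-> .36,.36,.22,30 translation [-0.2935, -0.2884, 0.0147] twist [0, 0, np.float64(0.6774)] rows 4.9
-> .4535,.0455,.16,-6.9 translation [-0.4255, -0.1017, 0.08] twist [0, 0, np.float64(0.615)] rows 5.3
-> .4535,.0455,.056,-6.9 translation [0.0001, -0.0, 0.1386] twist [0, 0, np.float64(-0.0)] rows 1.7
```

{"api": "arm_command", "payload": {"steps": [{"translation": [-0.2935, -0.2884, 0.0147], "twist": [0, 0, 0.6774], "fingers": 1}, {"translation": [-0.2935, -0.2884, 0.0147], "twist": [0, 0, 0.6774], "fingers": 1}, {"translation": [-0.2935, -0.2884, 0.0147], "twist": [0, 0, 0.6774], "fingers": 1}, {"translation": [-0.2935, -0.2884, 0.0147], "twist": [0, 0, 0.6774], "fingers": 1}, {"translation": [-0.2935, -0.2884, 0.0147], "twist": [0, 0, 0.6774], "fingers": 1}], "grip_force": 40}}

```text
time: 1.82
eef_pos: [0.3603, 0.358, 0.2205]
tcp_rot: [0.5, 0.866, 0.0, 0.0]
contact_force: [1.3, -0.0, 0.5]
opening: 0.999
finger_force: 0.0
```

{"api": "arm_command", "payload": {"steps": [{"translation": [-0.4255, -0.1017, 0.08], "twist": [0, 0, 0.615], "fingers": 1}, {"translation": [-0.4255, -0.1017, 0.08], "twist": [0, 0, 0.615], "fingers": 1}, {"translation": [-0.4255, -0.1017, 0.08], "twist": [0, 0, 0.615], "fingers": 1}, {"translation": [-0.4255, -0.1017, 0.08], "twist": [0, 0, 0.615], "fingers": 1}, {"translation": [-0.4255, -0.1017, 0.08], "twist": [0, 0, 0.615], "fingers": 1}]}}

```text
time: 2.45
eef_pos: [0.4477, 0.0632, 0.1643]
tcp_rot: [0.749, 0.663, 0.001, 0.001]
contact_force: [0.2, 1.1, -0.3]
opening: 0.995
finger_force: 0.0
```

{"api": "arm_command", "payload": {"steps": [{"translation": [0, 0, 0], "twist": [0, 0, 0], "fingers": 1}, {"translation": [0, 0, 0], "twist": [0, 0, 0], "fingers": 1}]}}

```text
time: 2.7
eef_pos: [0.4473, 0.0651, 0.1643]
tcp_rot: [0.749, 0.663, 0.0, -0.0]
contact_force: [0.1, 0.5, 0.2]
opening: 1.004
finger_force: 0.0
```

```bash
cp track.json t.bak; python3 mv.py
```

```text
cmd [ 0.4535  0.0455  0.056  -6.9003] meas [0.4473 0.0651 0.1643] yaw -6.96 tilt [0.0001 0.0004] F [0.1 0.5 0.2] op 85.3 ff 0.0 t 2.7 q [-0.08 -0.15  2.17  0.    1.13  0.04]
```

```bash
echo '[0.4476,0.0653,0.1638,-6.9]'>track.json; python3 mv.py .4535,.0455,.162,-6.9; echo '[0.4476,0.0653,0.1638,-6.9]'>track.json; python3 mv.py .4535,.0455,.056,-6.9
```

```text
cmd [ 0.4476  0.0653  0.1638 -6.9   ] meas [0.4473 0.0651 0.1643] yaw -6.96 tilt [0.0001 0.0004] F [0.1 0.5 0.2] op 85.3 ff 0.0 t 2.7 q [-0.08 -0.15  2.17  0.    1.13  0.04]
-> .4535,.0455,.162,-6.9 translation [-0.0253, 0.011, 0.0024] twist [0, 0, -0.0] rows 0.3
cmd [ 0.4476  0.0653  0.1638 -6.9   ] meas [0.4473 0.0651 0.1643] yaw -6.96 tilt [0.0001 0.0004] F [0.1 0.5 0.2] op 85.3 ff 0.0 t 2.7 q [-0.08 -0.15  2.17  0.    1.13  0.04]
-> .4535,.0455,.056,-6.9 translation [-0.0253, 0.011, 0.1437] twist [0, 0, -0.0] rows 1.8
```

{"api": "arm_command", "payload": {"steps": [{"translation": [-0.0253, 0.011, 0.0024], "twist": [0, 0, 0], "fingers": 1}, {"translation": [-0.0253, 0.011, 0.05], "twist": [0, 0, 0], "fingers": 1}, {"translation": [-0.0253, 0.011, 0.1], "twist": [0, 0, 0], "fingers": 1}, {"translation": [-0.0253, 0.011, 0.1437], "twist": [0, 0, 0], "fingers": 1}, {"translation": [-0.0253, 0.011, 0.1437], "twist": [0, 0, 0], "fingers": 1}]}}

```text
time: 3.32
eef_pos: [0.4507, 0.0472, 0.0542]
tcp_rot: [0.747, 0.664, -0.002, -0.002]
contact_force: [0.2, -0.2, -0.1]
opening: 1.003
finger_force: 0.0
```

```bash
python3 mv.py; python3 - <<'E'
from h import *
o=[]
for n in("top","scene"):
    c=read_camera(n);u,v=proj(c,(.45,0,.08)).astype(int);o.append(cv2.resize(c["pixels"][v-40:v+40,u-50:u+50,::-1],None,fx=4,fy=4,interpolation=cv2.INTER_CUBIC))
cv2.imwrite("pics/pre1.png",np.hstack(o))
E
```

```text
cmd [ 0.4535  0.0455  0.056  -6.9   ] meas [0.4507 0.0472 0.0542] yaw -6.73 tilt [-0.006   0.0009] F [ 0.2 -0.2 -0.1] op 85.3 ff 0.0 t 3.325 q [-0.12  0.03  2.23  0.    0.89 -0.  ]
```

View pics/pre1.png

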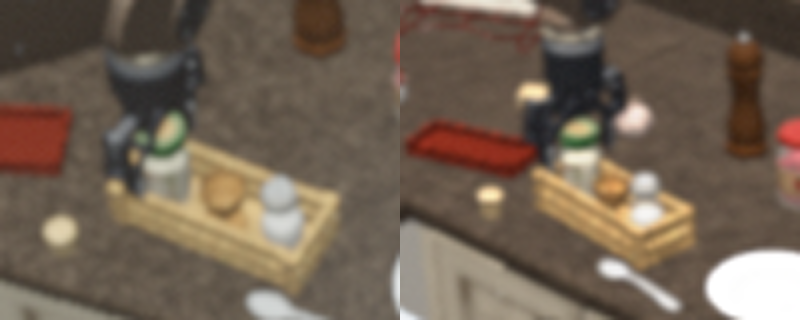

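{"api": "arm_command", "payload": {"steps": [{"translation": [0, 0, 0], "twist": [0, 0, 0], "fingers": -1}, {"translation": [0, 0, 0], "twist": [0, 0, 0], "fingers": -1}, {"translation": [0, 0, 0], "twist": [0, 0, 0], "fingers": -1}, {"translation": [0, 0, 0], "twist": [0, 0, 0], "fingers": -1}, {"translation": [0, 0, 0], "twist": [0, 0, 0], "fingers": -1}], "grip_force": 40}}

```text
time: 4.05
eef_pos: [0.4543, 0.0453, 0.0577]
tcp_rot: [0.748, 0.663, 0.001, 0.001]
contact_force: [0.3, 0.2, 6.3]
opening: 0.517
finger_force: 40.6
```

```bash
python3 mv.py
```

```text
cmd [ 0.4535  0.0455  0.056  -6.9   ] meas [0.4543 0.0453 0.0577] yaw -6.92 tilt [0.0021 0.0001] F [0.3 0.2 6.3] op 43.9 ff 40.6 t 4.05 q [-0.12  0.03  2.22  0.    0.89 -0.  ]
```

```bash
python3 mv.py .4535,.0455,.16,-6.9 .4484,.2926,.16,15.4 .4484,.2926,.059,15.4
```

```text
cmd [ 0.4535  0.0455  0.056  -6.9   ] meas [0.4543 0.0453 0.0577] yaw -6.92 tilt [0.0021 0.0001] F [0.3 0.2 6.3] op 43.9 ff 40.6 t 4.05 q [-0.12  0.03  2.22  0.    0.89 -0.  ]
-> .4535,.0455,.16,-6.9 translation [0.0, -0.0, -0.1386] twist [0, 0, -0.0] rows 1.7
-> .4484,.2926,.16,15.4 translation [0.3263, -0.0464, -0.0] twist [0, 0, -0.3717] rows 4.0
-> .4484,.2926,.059,15.4 translation [-0.0, 0.0, 0.1346] twist [0, 0, 0.0] rows 1.6
```

{"api": "arm_command", "payload": {"steps": [{"translation": [0, 0, -0.03], "twist": [0, 0, 0], "fingers": -1}, {"translation": [0, 0, -0.08], "twist": [0, 0, 0], "fingers": -1}, {"translation": [0, 0, -0.12], "twist": [0, 0, 0], "fingers": -1}, {"translation": [0, 0, -0.1387], "twist": [0, 0, 0], "fingers": -1}, {"translation": [0, 0, -0.1387], "twist": [0, 0, 0], "fingers": -1}]}}

```text
time: 4.68
eef_pos: [0.4534, 0.0453, 0.1606]
tcp_rot: [0.748, 0.663, 0.0, 0.0]
contact_force: [0.5, 0.2, -0.5]
opening: 0.52
finger_force: 41.2
```

{"api": "arm_command", "payload": {"steps": [{"translation": [0.05, -0.007, 0], "twist": [0, 0, -0.07], "fingers": -1}, {"translation": [0.12, -0.017, 0], "twist": [0, 0, -0.15], "fingers": -1}, {"translation": [0.19, -0.027, 0], "twist": [0, 0, -0.23], "fingers": -1}, {"translation": [0.26, -0.037, 0], "twist": [0, 0, -0.3], "fingers": -1}, {"translation": [0.3263, -0.0464, 0], "twist": [0, 0, -0.3717], "fingers": -1}]}}

```text
time: 5.3
eef_pos: [0.4466, 0.2937, 0.1579]
tcp_rot: [0.605, 0.796, -0.002, -0.001]
contact_force: [0.8, 0.6, -1.2]
opening: 0.517
finger_force: 41.3
```

{"api": "arm_command", "payload": {"steps": [{"translation": [0, 0, 0], "twist": [0, 0, 0], "fingers": -1}, {"translation": [0, 0, 0.04], "twist": [0, 0, 0], "fingers": -1}, {"translation": [0, 0, 0.09], "twist": [0, 0, 0], "fingers": -1}, {"translation": [0, 0, 0.12], "twist": [0, 0, 0], "fingers": -1}, {"translation": [0, 0, 0.12], "twist": [0, 0, 0], "fingers": -1}]}}

```text
time: 5.92
eef_pos: [0.4453, 0.2904, 0.0666]
tcp_rot: [0.606, 0.795, -0.004, -0.002]
contact_force: [-0.3, 0.6, -2.1]
opening: 0.517
finger_force: 41.2
```

```bash
python3 mv.py; python3 - <<'E'
from h import *
o=[]
for n in("top","scene"):
    c=read_camera(n);u,v=proj(c,(.455,.2,.05)).astype(int);o.append(cv2.resize(c["pixels"][v-40:v+40,u-50:u+50,::-1],None,fx=4,fy=4,interpolation=cv2.INTER_CUBIC))
cv2.imwrite("pics/tray1.png",np.hstack(o))
E
```

```text
cmd [ 0.4484  0.2926  0.059  15.402 ] meas [0.4453 0.2904 0.0666] yaw 15.33 tilt [-0.0077 -0.0034] F [-0.3  0.6 -2.1] op 43.9 ff 41.2 t 5.925 q [ 0.39  0.18  2.04 -0.    0.93  0.12]
```

View pics/tray1.png

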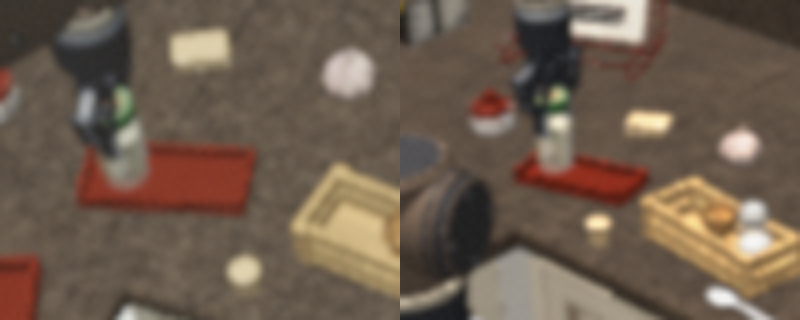

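{"api": "arm_command", "payload": {"steps": [{"translation": [0, 0, 0.008], "twist": [0, 0, 0], "fingers": -1}, {"translation": [0, 0, 0.0146], "twist": [0, 0, 0], "fingers": -1}, {"translation": [0, 0, 0.0146], "twist": [0, 0, 0], "fingers": -1}, {"translation": [0, 0, 0.0146], "twist": [0, 0, 0], "fingers": -1}]}}

```text
time: 6.52
eef_pos: [0.4485, 0.2927, 0.0599]
tcp_rot: [0.606, 0.796, 0.001, 0.0]
contact_force: [0.4, 0.6, -0.5]
opening: 0.516
finger_force: 41.4
```

```bash
python3 mv.py
```

```text
cmd [ 0.4484  0.2926  0.059  15.402 ] meas [0.4485 0.2927 0.0599] yaw 15.41 tilt [0.0013 0.0004] F [ 0.4  0.6 -0.5] op 43.8 ff 41.4 t 6.525 q [ 0.39  0.19  2.03 -0.    0.91  0.12]
```

{"api": "arm_command", "payload": {"steps": [{"translation": [0, 0, 0.0012], "twist": [0, 0, 0], "fingers": -1}, {"translation": [0, 0, 0.0012], "twist": [0, 0, 0], "fingers": -1}]}}

```text
time: 6.78
eef_pos: [0.4486, 0.2927, 0.0598]
tcp_rot: [0.606, 0.796, 0.0, 0.0]
contact_force: [-0.4, -0.6, 4.6]
opening: 0.517
finger_force: 41.7
```

{"api": "arm_command", "payload": {"steps": [{"translation": [0, 0, 0], "twist": [0, 0, 0], "fingers": 0.2}, {"translation": [0, 0, 0], "twist": [0, 0, 0], "fingers": 0.5}, {"translation": [0, 0, 0], "twist": [0, 0, 0], "fingers": 1}, {"translation": [0, 0, 0], "twist": [0, 0, 0], "fingers": 1}, {"translation": [0, 0, 0], "twist": [0, 0, 0], "fingers": 1}]}}

```text
time: 7.4
eef_pos: [0.448, 0.2925, 0.0584]
tcp_rot: [0.606, 0.795, -0.0, -0.0]
contact_force: [-0.7, -0.8, 0.5]
opening: 0.998
finger_force: 0.0
```

```bash
echo '[0.4484,0.2926,0.0581,15.402]'>track.json; python3 mv.py .4484,.2926,.18,15.4 .4395,-.0165,.18,-6.9
```

```text
cmd [ 0.4484  0.2926  0.0581 15.402 ] meas [0.448  0.2925 0.0584] yaw 15.4 tilt [-0.0001 -0.    ] F [-0.7 -0.8  0.5] op 84.8 ff 0.0 t 7.4 q [ 0.39  0.19  2.04 -0.    0.91  0.12]
-> .4484,.2926,.18,15.4 translation [0.0, 0.0, -0.1625] twist [0, 0, 0.0] rows 2.0
-> .4395,-.0165,.18,-6.9 translation [-0.3942, -0.1209, -0.0] twist [0, 0, 0.3717] rows 4.9
```

{"api": "arm_command", "payload": {"steps": [{"translation": [0, 0, -0.04], "twist": [0, 0, 0], "fingers": 1}, {"translation": [0, 0, -0.1], "twist": [0, 0, 0], "fingers": 1}, {"translation": [0, 0, -0.1625], "twist": [0, 0, 0], "fingers": 1}, {"translation": [0, 0, -0.1625], "twist": [0, 0, 0], "fingers": 1}]}}

```text
time: 7.9
eef_pos: [0.4508, 0.2937, 0.1856]
tcp_rot: [0.606, 0.796, 0.004, 0.003]
contact_force: [-0.2, -0.4, 0.2]
opening: 0.998
finger_force: 0.0
```

{"api": "arm_command", "payload": {"steps": [{"translation": [-0.0788, -0.0242, 0], "twist": [0, 0, 0.07434], "fingers": 1}, {"translation": [-0.1577, -0.0484, 0], "twist": [0, 0, 0.14868], "fingers": 1}, {"translation": [-0.2365, -0.0725, 0], "twist": [0, 0, 0.22302], "fingers": 1}, {"translation": [-0.3154, -0.0967, 0], "twist": [0, 0, 0.29736], "fingers": 1}, {"translation": [-0.3942, -0.1209, 0], "twist": [0, 0, 0.3717], "fingers": 1}]}}

```text
time: 8.52
eef_pos: [0.4381, -0.0183, 0.1793]
tcp_rot: [0.749, 0.662, -0.0, -0.001]
contact_force: [-0.1, -0.7, -0.5]
opening: 1.003
finger_force: 0.0
```

```bash
python3 mv.py .4395,-.0795,.18,-6.9 .4395,-.0795,.053,-6.9; python3 - <<'E'
from h import *
for n in("top","scene"):
    c=read_camera(n);np.savez(f"pics/b_{n}.npz",**{k:c[k] for k in("pixels","K","R","t")})
    cv2.imwrite(f"pics/b_{n}.png",c["pixels"][:,:,::-1])
E
```

```text
cmd [ 0.4395 -0.0165  0.18   -6.9   ] meas [ 0.4381 -0.0183  0.1793] yaw -7.03 tilt [-0.0012  0.0004] F [-0.1 -0.7 -0.5] op 85.2 ff 0.0 t 8.525 q [-0.27 -0.21  2.18  0.    1.17 -0.15]
-> .4395,-.0795,.18,-6.9 translation [-0.0834, 0.0101, -0.0] twist [0, 0, -0.0] rows 1.0
-> .4395,-.0795,.053,-6.9 translation [0.0, -0.0, 0.1693] twist [0, 0, -0.0] rows 2.0
```

{"api": "arm_command", "payload": {"steps": [{"translation": [-0.0834, 0.0101, 0], "twist": [0, 0, 0], "fingers": 1}, {"translation": [-0.0834, 0.0101, 0], "twist": [0, 0, 0], "fingers": 1}, {"translation": [-0.0834, 0.0101, 0.06], "twist": [0, 0, 0], "fingers": 1}, {"translation": [-0.0834, 0.0101, 0.12], "twist": [0, 0, 0], "fingers": 1}, {"translation": [-0.0834, 0.0101, 0.168], "twist": [0, 0, 0], "fingers": 1}]}}

```text
time: 9.25
eef_pos: [0.4379, -0.0777, 0.0518]
tcp_rot: [0.748, 0.664, -0.0, -0.001]
contact_force: [1.0, 0.1, -0.5]
opening: 1.0
finger_force: 0.0
```

{"api": "arm_command", "payload": {"steps": [{"translation": [0, 0, 0], "twist": [0, 0, 0], "fingers": 1}, {"translation": [0, 0, 0], "twist": [0, 0, 0], "fingers": 1}, {"translation": [0, 0, 0], "twist": [0, 0, 0], "fingers": 1}]}}

```text
time: 9.62
eef_pos: [0.4407, -0.0799, 0.0563]
tcp_rot: [0.748, 0.663, 0.001, 0.002]
contact_force: [0.6, 0.1, 0.3]
opening: 1.0
finger_force: 0.0
```

```bash
python3 mv.py; python3 - <<'E'
from h import *
o=[]
for n in("top","scene"):
    c=read_camera(n);u,v=proj(c,(.45,-.05,.08)).astype(int);o.append(cv2.resize(c["pixels"][v-40:v+40,u-50:u+50,::-1],None,fx=4,fy=4,interpolation=cv2.INTER_CUBIC))
cv2.imwrite("pics/pre2.png",np.hstack(o))
E
```

```text
cmd [ 0.4395 -0.0795  0.053  -6.9   ] meas [ 0.4407 -0.0799  0.0563] yaw -6.87 tilt [ 0.0035 -0.0014] F [0.6 0.1 0.3] op 85.0 ff 0.0 t 9.625 q [-0.41  0.01  2.24  0.    0.88 -0.29]
```

View pics/pre2.png

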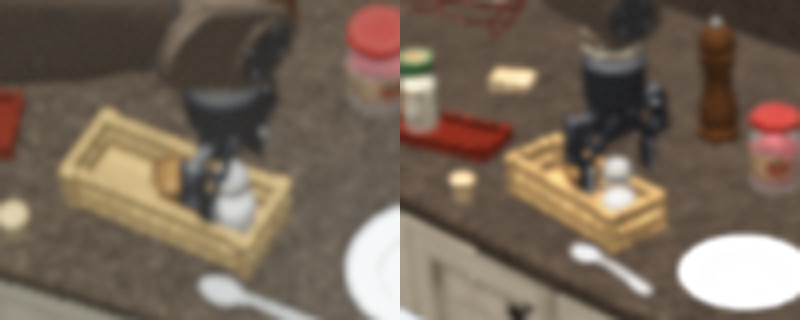

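```bash
python3 - <<'E'
from fit import *
ex=np.array([np.cos(-.12),np.sin(-.12)]);ey=np.array([-ex[1],ex[0]]);c0=np.array([.4395,-.0795]);o=[]
for n in("top","scene"):
    c=read_camera(n);u,v=proj(c,c0.tolist()+[.08]).astype(int);roi=(v-30,v+30,u-30,u+30)
    g=cv2.resize(cr(c,roi).astype(np.uint8)[:,:,::-1],None,fx=6,fy=6,interpolation=cv2.INTER_CUBIC)
    def dr(P,col): cv2.polylines(g,[cv2.convexHull(np.array([(proj(c,X)-[roi[2],roi[0]]+.5)*6 for X in P]).astype(np.int32))],True,col,1)
    for s in(-1,1):
        k=c0+s*ex*.05; dr(box(*k,-.12,.0145,.022,.069,.11),(0,255,255))
    dr(cyl(*c0,[(.022,.006),(.022,.078),(.017,.081),(.017,.088),(.010,.096)]),(255,0,0))
    o.append(g)
cv2.imwrite("pics/ov.png",np.hstack(o))
E
```

```text
(no output)
```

View pics/ov.png

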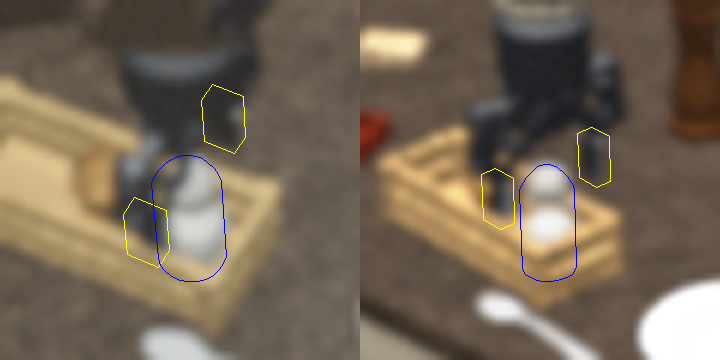

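{"api": "arm_command", "payload": {"steps": [{"translation": [0, 0, 0], "twist": [0, 0, 0], "fingers": -1}, {"translation": [0, 0, 0], "twist": [0, 0, 0], "fingers": -1}, {"translation": [0, 0, 0], "twist": [0, 0, 0], "fingers": -1}, {"translation": [0, 0, 0], "twist": [0, 0, 0], "fingers": -1}, {"translation": [0, 0, 0], "twist": [0, 0, 0], "fingers": -1}]}}

```text
time: 10.45
eef_pos: [0.4395, -0.0798, 0.0546]
tcp_rot: [0.748, 0.663, 0.0, 0.0]
contact_force: [0.2, 0.9, 3.1]
opening: 0.398
finger_force: 39.3
```

```bash
echo '[0.4395,-0.0795,0.054,-6.9]'>track.json; python3 mv.py .4395,-.0795,.16,-6.9 .4545,.068,.16,5 .4696,.2154,.16,15.4
```

```text
cmd [ 0.4395 -0.0795  0.054  -6.9   ] meas [ 0.4395 -0.0798  0.0546] yaw -6.9 tilt [ 0.0006 -0.0003] F [0.2 0.9 3.1] op 33.8 ff 39.3 t 10.45 q [-0.41  0.01  2.25 -0.    0.88 -0.29]
-> .4395,-.0795,.16,-6.9 translation [0.0, 0.0, -0.1413] twist [0, 0, -0.0] rows 1.7
-> .4545,.068,.16,5 translation [0.1976, -0.0038, -0.0] twist [0, 0, -0.1983] rows 2.4
-> .4696,.2154,.16,15.4 translation [0.1941, 0.0372, -0.0] twist [0, 0, -0.1734] rows 2.4
```

```bash
python3 - <<'E'
from fit import *
c0=np.array([.4395,-.0795]);o=[]
for n in("top","scene"):
    c=read_camera(n);u,v=proj(c,c0.tolist()+[.08]).astype(int);roi=(v-30,v+30,u-30,u+30)
    o.append(cv2.resize(cr(c,roi).astype(np.uint8)[:,:,::-1],None,fx=6,fy=6,interpolation=cv2.INTER_CUBIC))
cv2.imwrite("pics/cl.png",np.hstack(o))
E
```

```text
(no output)
```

View pics/cl.png

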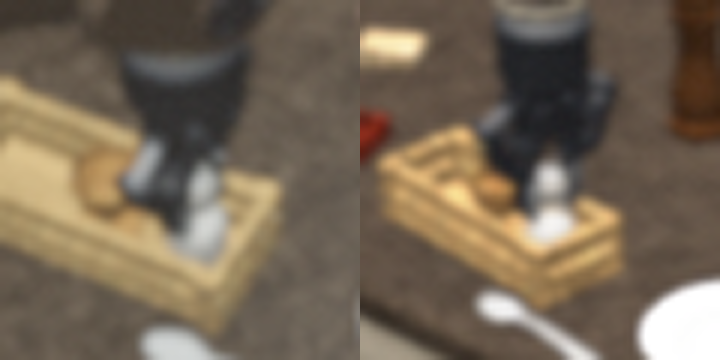

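{"api": "arm_command", "payload": {"steps": [{"translation": [0, 0, -0.01], "twist": [0, 0, 0], "fingers": -1}, {"translation": [0, 0, -0.02], "twist": [0, 0, 0], "fingers": -1}, {"translation": [0, 0, -0.04], "twist": [0, 0, 0], "fingers": -1}, {"translation": [0, 0, -0.04], "twist": [0, 0, 0], "fingers": -1}, {"translation": [0, 0, -0.04], "twist": [0, 0, 0], "fingers": -1}]}}

```text
time: 11.18
eef_pos: [0.4391, -0.0796, 0.0845]
tcp_rot: [0.748, 0.663, 0.0, 0.0]
contact_force: [0.4, 1.2, -0.7]
opening: 0.399
finger_force: 39.3
```

```bash
cp track.json t2; echo '[0.4395,-0.0795,0.084,-6.9]'>track.json;python3 mv.py; python3 - <<'E'
from fit import *
c0=np.array([.4395,-.0795]);o=[]
for n in("top","scene"):
    c=read_camera(n);u,v=proj(c,c0.tolist()+[.08]).astype(int);roi=(v-30,v+30,u-30,u+30)
    g=cv2.resize(cr(c,roi).astype(np.uint8)[:,:,::-1],None,fx=6,fy=6,interpolation=cv2.INTER_CUBIC)
    P=cyl(*c0,[(.022,.036),(.022,.108),(.017,.111),(.017,.118),(.010,.126)])
    cv2.polylines(g,[cv2.convexHull(np.array([(proj(c,X)-[roi[2],roi[0]]+.5)*6 for X in P]).astype(np.int32))],True,(255,0,0),1);o.append(g)
cv2.imwrite("pics/lift.png",np.hstack(o))
E
```

```text
cmd [ 0.4395 -0.0795  0.084  -6.9   ] meas [ 0.4391 -0.0796  0.0845] yaw -6.9 tilt [ 0.0003 -0.0001] F [ 0.4  1.2 -0.7] op 33.9 ff 39.3 t 11.175 q [-0.41 -0.04  2.23 -0.    0.95 -0.29]
```

View pics/lift.png

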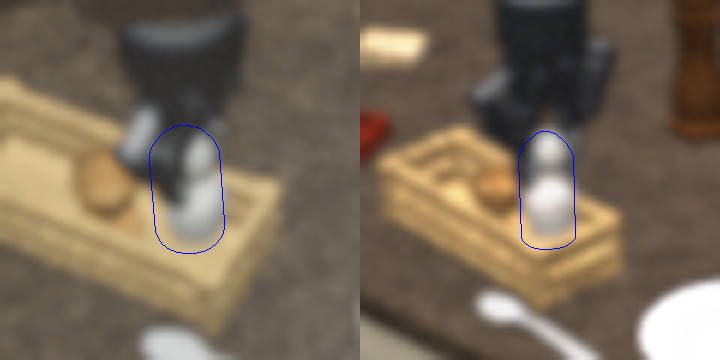

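{"api": "arm_command", "payload": {"steps": [{"translation": [0, 0, -0.04], "twist": [0, 0, 0], "fingers": -1}, {"translation": [0, 0, -0.08], "twist": [0, 0, 0], "fingers": -1}, {"translation": [0, 0, -0.1013], "twist": [0, 0, 0], "fingers": -1}, {"translation": [0, 0, -0.1013], "twist": [0, 0, 0], "fingers": -1}]}}

```text
time: 11.78
eef_pos: [0.4398, -0.0799, 0.1611]
tcp_rot: [0.748, 0.663, 0.0, 0.001]
contact_force: [-0.9, -0.3, -0.7]
opening: 0.396
finger_force: 39.5
```

{"api": "arm_command", "payload": {"steps": [{"translation": [0.04, -0.0008, 0], "twist": [0, 0, -0.04], "fingers": -1}, {"translation": [0.08, -0.0016, 0], "twist": [0, 0, -0.08], "fingers": -1}, {"translation": [0.12, -0.0024, 0], "twist": [0, 0, -0.12], "fingers": -1}, {"translation": [0.16, -0.0032, 0], "twist": [0, 0, -0.16], "fingers": -1}, {"translation": [0.1976, -0.0038, 0], "twist": [0, 0, -0.1983], "fingers": -1}]}}

```text
time: 12.4
eef_pos: [0.453, 0.0689, 0.1583]
tcp_rot: [0.675, 0.738, -0.001, -0.001]
contact_force: [-0.2, 0.0, -1.1]
opening: 0.397
finger_force: 39.5
```

{"api": "arm_command", "payload": {"steps": [{"translation": [0.05, 0.0095, 0], "twist": [0, 0, -0.045], "fingers": -1}, {"translation": [0.1, 0.019, 0], "twist": [0, 0, -0.09], "fingers": -1}, {"translation": [0.15, 0.0287, 0], "twist": [0, 0, -0.135], "fingers": -1}, {"translation": [0.1941, 0.0372, 0], "twist": [0, 0, -0.1734], "fingers": -1}, {"translation": [0.1941, 0.0372, 0], "twist": [0, 0, -0.1734], "fingers": -1}]}}

```text
time: 13.02
eef_pos: [0.4681, 0.2166, 0.1583]
tcp_rot: [0.605, 0.796, -0.001, -0.001]
contact_force: [-0.6, -0.9, -1.0]
opening: 0.399
finger_force: 39.5
```

{"api": "arm_command", "payload": {"steps": [{"translation": [0, 0, 0.03], "twist": [0, 0, 0], "fingers": -1}, {"translation": [0, 0, 0.08], "twist": [0, 0, 0], "fingers": -1}, {"translation": [0, 0, 0.12], "twist": [0, 0, 0], "fingers": -1}, {"translation": [0, 0, 0.132], "twist": [0, 0, 0], "fingers": -1}, {"translation": [0, 0, 0.132], "twist": [0, 0, 0], "fingers": -1}]}}

```text
time: 13.65
eef_pos: [0.4688, 0.2146, 0.0607]
tcp_rot: [0.606, 0.795, -0.001, -0.001]
contact_force: [-0.0, -0.3, -0.2]
opening: 0.397
finger_force: 39.5
```

{"api": "arm_command", "payload": {"steps": [{"translation": [0, 0, 0.005], "twist": [0, 0, 0], "fingers": -1}, {"translation": [0, 0, 0.006], "twist": [0, 0, 0], "fingers": -1}, {"translation": [0, 0, 0.006], "twist": [0, 0, 0], "fingers": -1}]}}

```text
time: 14.02
eef_pos: [0.4697, 0.2154, 0.0575]
tcp_rot: [0.606, 0.796, 0.0, 0.0]
contact_force: [-0.6, 0.4, -1.8]
opening: 0.395
finger_force: 39.5
```

```bash
echo '[0.4696,0.2154,0.0565,15.4]'>track.json;python3 mv.py
```

```text
cmd [ 0.4696  0.2154  0.0565 15.4   ] meas [0.4697 0.2154 0.0575] yaw 15.41 tilt [0.0012 0.0003] F [-0.6  0.4 -1.8] op 33.6 ff 39.5 t 14.025 q [ 0.23  0.16  2.08 -0.    0.9  -0.04]
```

Lower a touch further until contact, then release.

{"api": "arm_command", "payload": {"steps": [{"translation": [0, 0, 0.0016], "twist": [0, 0, 0], "fingers": -1}, {"translation": [0, 0, 0.0016], "twist": [0, 0, 0], "fingers": -1}, {"translation": [0, 0, 0.0016], "twist": [0, 0, 0], "fingers": -1}]}}

```text
time: 14.4
eef_pos: [0.4698, 0.2154, 0.0566]
tcp_rot: [0.606, 0.796, 0.0, 0.0]
contact_force: [-1.5, -0.7, 5.9]
opening: 0.391
finger_force: 39.8
```

{"api": "arm_command", "payload": {"steps": [{"translation": [0, 0, 0], "twist": [0, 0, 0], "fingers": 0.2}, {"translation": [0, 0, 0], "twist": [0, 0, 0], "fingers": 0.6}, {"translation": [0, 0, 0], "twist": [0, 0, 0], "fingers": 1}, {"translation": [0, 0, 0], "twist": [0, 0, 0], "fingers": 1}, {"translation": [0, 0, 0], "twist": [0, 0, 0], "fingers": 1}]}}

```text
time: 15.02
eef_pos: [0.4692, 0.2152, 0.0555]
tcp_rot: [0.606, 0.796, -0.0, -0.0]
contact_force: [0.2, -0.4, 0.7]
opening: 0.998
finger_force: 0.0
```

{"api": "arm_command", "payload": {"steps": [{"translation": [0, 0, -0.03], "twist": [0, 0, 0], "fingers": 1}, {"translation": [0, 0, -0.08], "twist": [0, 0, 0], "fingers": 1}, {"translation": [0, 0, -0.13], "twist": [0, 0, 0], "fingers": 1}, {"translation": [0, 0, -0.1663], "twist": [0, 0, 0], "fingers": 1}, {"translation": [0, 0, -0.1663], "twist": [0, 0, 0], "fingers": 1}]}}

```text
time: 15.65
eef_pos: [0.4709, 0.2157, 0.183]
tcp_rot: [0.606, 0.796, 0.002, 0.002]
contact_force: [-0.2, -0.4, -1.0]
opening: 1.005
finger_force: 0.0
```

```bash
echo '[0.4696,0.2154,0.18,15.4]'>track.json;python3 mv.py .455,.1,.18,45 .4465,-.0175,.18,83.1; python3 - <<'E'
from fit import *
o=[]
for n in("top","scene"):
    c=read_camera(n);np.savez(f"pics/d_{n}.npz",**{k:c[k] for k in("pixels","K","R","t")})
    for q,h in(("egg_cup",.05),("spice_jar",.06),("salt_shaker",.055)):
        print(n,q,[(np.round(d["point"],1),round(d["conf"],2),np.round(back(c,d["point"][1],d["point"][0],h)[:2],3)) for d in recognise(c,q)[:2]])
    u,v=proj(c,(.455,.1,.04)).astype(int);roi=(v-32,v+32,u-50,u+50)
    g=cv2.resize(cr(c,roi).astype(np.uint8)[:,:,::-1],None,fx=8,fy=8,interpolation=cv2.INTER_CUBIC)
    def dr(P,col): cv2.polylines(g,[cv2.convexHull(np.array([(proj(c,X)-[roi[2],roi[0]]+.5)*8 for X in P]).astype(np.int32))],True,col,1)
    dr(cyl(.4465,-.0175,[(.0235,.050),(.02,.064)]),(255,0,0));dr(cyl(.4465,-.0175,[(.0235,.064)]),(255,0,0))
    dr(box(.4465,-.017,-.12,.064,.19,.052,.052),(0,255,0));dr(box(.4465,-.017,-.12,.080,.206,0,.052),(0,255,0))
    dr(box(.459,.254,.268,.063,.158,.022,.022),(0,255,0))
    o.append(g[100:400])
cv2.imwrite("pics/cup.png",np.vstack(o))
E
```

```text
cmd [ 0.4696  0.2154  0.18   15.4   ] meas [0.4709 0.2157 0.183 ] yaw 15.41 tilt [0.0059 0.0014] F [-0.2 -0.4 -1. ] op 85.4 ff 0.0 t 15.65 q [ 0.23 -0.02  2.01 -0.    1.15 -0.04]
-> .455,.1,.18,45 translation [-0.1432, -0.0596, 0.0] twist [0, 0, -0.4933] rows 2.8
-> .4465,-.0175,.18,83.1 translation [-0.1027, -0.1188, 0.0] twist [0, 0, -0.635] rows 3.6
top egg_cup [(array([192.3, 214.7]), 0.55, array([ 0.427, -0.021]))]
top spice_jar [(array([165.3, 142.1]), 0.74, array([0.447, 0.299]))]
top salt_shaker [(array([168.2, 163.5]), 0.49, array([0.466, 0.215]))]
scene egg_cup []
scene spice_jar [(array([160.9, 195.7]), 0.65, array([0.438, 0.292]))]
scene salt_shaker []
```

View pics/cup.png

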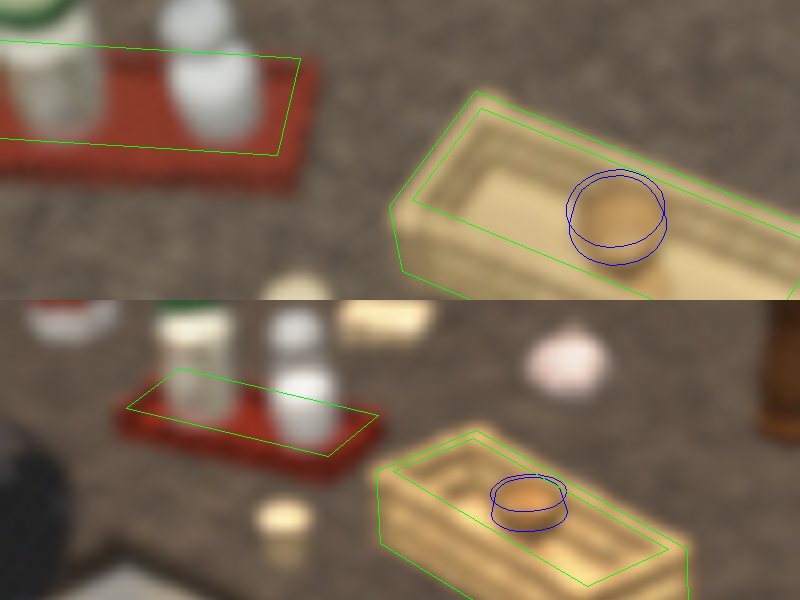

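{"api": "arm_command", "payload": {"steps": [{"translation": [-0.0477, -0.0199, 0], "twist": [0, 0, -0.1644], "fingers": 1}, {"translation": [-0.0955, -0.0397, 0], "twist": [0, 0, -0.3289], "fingers": 1}, {"translation": [-0.1432, -0.0596, 0], "twist": [0, 0, -0.4933], "fingers": 1}, {"translation": [-0.1432, -0.0596, 0], "twist": [0, 0, -0.4933], "fingers": 1}]}}

```text
time: 16.55
eef_pos: [0.4543, 0.0982, 0.1799]
tcp_rot: [0.384, 0.923, -0.0, -0.0]
contact_force: [0.2, -0.5, 0.2]
opening: 1.002
finger_force: 0.0
```

{"api": "arm_command", "payload": {"steps": [{"translation": [-0.03, -0.035, 0], "twist": [0, 0, -0.16], "fingers": 1}, {"translation": [-0.06, -0.07, 0], "twist": [0, 0, -0.32], "fingers": 1}, {"translation": [-0.09, -0.104, 0], "twist": [0, 0, -0.48], "fingers": 1}, {"translation": [-0.1027, -0.1188, 0], "twist": [0, 0, -0.635], "fingers": 1}, {"translation": [-0.1027, -0.1188, 0], "twist": [0, 0, -0.635], "fingers": 1}]}}

```text
time: 17.18
eef_pos: [0.4463, -0.0176, 0.1802]
tcp_rot: [0.062, 0.998, 0.0, -0.0]
contact_force: [-0.1, -0.2, 0.0]
opening: 1.004
finger_force: 0.0
```

{"api": "arm_command", "payload": {"steps": [{"translation": [0, -0.002, 0], "twist": [0, 0, 0], "fingers": 1}, {"translation": [0, -0.002, 0.05], "twist": [0, 0, 0], "fingers": 1}, {"translation": [0, -0.002, 0.11], "twist": [0, 0, 0], "fingers": 1}, {"translation": [0, -0.002, 0.14], "twist": [0, 0, 0], "fingers": 1}, {"translation": [0, -0.002, 0.14], "twist": [0, 0, 0], "fingers": 1}]}}

```text
time: 17.8
eef_pos: [0.4443, -0.0178, 0.0734]
tcp_rot: [0.06, 0.998, 0.001, -0.003]
contact_force: [0.1, 0.2, -0.6]
opening: 1.001
finger_force: 0.0
```

```bash
echo '[0.4463,-0.019,0.075,83.1]'>track.json;python3 mv.py
```

```text
cmd [ 4.463e-01 -1.900e-02  7.500e-02  8.310e+01] meas [ 0.4443 -0.0178  0.0734] yaw 83.08 tilt [-0.005   0.0016] F [ 0.1  0.2 -0.6] op 85.1 ff 0.0 t 17.8 q [-0.27 -0.02  2.24  0.    0.93 -1.72]
```

Down into the crate slowly, then close.

{"api": "arm_command", "payload": {"steps": [{"translation": [0, 0, 0.015], "twist": [0, 0, 0], "fingers": 1}, {"translation": [0, 0, 0.03], "twist": [0, 0, 0], "fingers": 1}, {"translation": [0, 0, 0.045], "twist": [0, 0, 0], "fingers": 1}, {"translation": [0, 0, 0.0587], "twist": [0, 0, 0], "fingers": 1}, {"translation": [0, 0, 0.0587], "twist": [0, 0, 0], "fingers": 1}]}}

```text
time: 18.42
eef_pos: [0.4451, -0.0189, 0.0302]
tcp_rot: [0.06, 0.998, 0.0, -0.001]
contact_force: [0.1, 0.7, -0.1]
opening: 0.998
finger_force: 0.0
```

{"api": "arm_command", "payload": {"steps": [{"translation": [0, 0, 0], "twist": [0, 0, 0], "fingers": 0.4}, {"translation": [0, 0, 0], "twist": [0, 0, 0], "fingers": -1}, {"translation": [0, 0, 0], "twist": [0, 0, 0], "fingers": -1}, {"translation": [0, 0, 0], "twist": [0, 0, 0], "fingers": -1}, {"translation": [0, 0, 0], "twist": [0, 0, 0], "fingers": -1}], "grip_force": 30}}

```text
time: 19.05
eef_pos: [0.4466, -0.0192, 0.032]
tcp_rot: [0.06, 0.998, -0.0, 0.001]
contact_force: [-0.3, -0.4, 4.4]
opening: 0.53
finger_force: 31.0
```

{"api": "arm_command", "payload": {"steps": [{"translation": [0, 0, 0], "twist": [0, 0, 0], "fingers": -1}, {"translation": [0, 0, 0], "twist": [0, 0, 0], "fingers": -1}]}}

```text
time: 19.3
eef_pos: [0.4466, -0.0192, 0.0319]
tcp_rot: [0.06, 0.998, -0.0, 0.001]
contact_force: [-0.2, 0.6, 5.1]
opening: 0.53
finger_force: 31.1
```

```bash
echo '[0.4463,-0.019,0.031,83.1]'>track.json;python3 mv.py .4463,-.019,.14,83.1 .45,-.1461,.14,83.1 .45,-.2732,.14,83.1 .45,-.2732,.036,83.1
```

```text
cmd [ 4.463e-01 -1.900e-02  3.100e-02  8.310e+01] meas [ 0.4466 -0.0192  0.0319] yaw 83.1 tilt [ 0.0012 -0.0002] F [-0.2  0.6  5.1] op 45.1 ff 31.1 t 19.3 q [-0.27  0.06  2.25  0.    0.83 -1.72]
-> .4463,-.019,.14,83.1 translation [0.0, 0.0, -0.1453] twist [0, 0, -0.0] rows 1.7
-> .45,-.1461,.14,83.1 translation [-0.0253, -0.1676, -0.0] twist [0, 0, -0.0] rows 2.0
-> .45,-.2732,.14,83.1 translation [-0.0203, -0.1683, -0.0] twist [0, 0, -0.0] rows 2.0
-> .45,-.2732,.036,83.1 translation [-0.0, 0.0, 0.1386] twist [0, 0, -0.0] rows 1.7
```

{"api": "arm_command", "payload": {"steps": [{"translation": [0, 0, -0.02], "twist": [0, 0, 0], "fingers": -1}, {"translation": [0, 0, -0.06], "twist": [0, 0, 0], "fingers": -1}, {"translation": [0, 0, -0.11], "twist": [0, 0, 0], "fingers": -1}, {"translation": [0, 0, -0.1453], "twist": [0, 0, 0], "fingers": -1}, {"translation": [0, 0, -0.1453], "twist": [0, 0, 0], "fingers": -1}]}}

```text
time: 19.92
eef_pos: [0.4473, -0.0195, 0.1427]
tcp_rot: [0.06, 0.998, -0.001, 0.003]
contact_force: [1.1, 0.4, -0.3]
opening: 0.531
finger_force: 30.9
```

{"api": "arm_command", "payload": {"steps": [{"translation": [-0.0051, -0.0335, 0], "twist": [0, 0, 0], "fingers": -1}, {"translation": [-0.0101, -0.067, 0], "twist": [0, 0, 0], "fingers": -1}, {"translation": [-0.0152, -0.1006, 0], "twist": [0, 0, 0], "fingers": -1}, {"translation": [-0.0202, -0.1341, 0], "twist": [0, 0, 0], "fingers": -1}, {"translation": [-0.0253, -0.1676, 0], "twist": [0, 0, 0], "fingers": -1}]}}

```text
time: 20.55
eef_pos: [0.4484, -0.1464, 0.1382]
tcp_rot: [0.06, 0.998, 0.001, -0.002]
contact_force: [-0.5, 0.4, -0.7]
opening: 0.53
finger_force: 30.9
```

{"api": "arm_command", "payload": {"steps": [{"translation": [-0.005, -0.0421, 0], "twist": [0, 0, 0], "fingers": -1}, {"translation": [-0.01, -0.0842, 0], "twist": [0, 0, 0], "fingers": -1}, {"translation": [-0.0152, -0.1262, 0], "twist": [0, 0, 0], "fingers": -1}, {"translation": [-0.0203, -0.1683, 0], "twist": [0, 0, 0], "fingers": -1}, {"translation": [-0.0203, -0.1683, 0], "twist": [0, 0, 0], "fingers": -1}]}}

```text
time: 21.18
eef_pos: [0.4486, -0.2743, 0.1385]
tcp_rot: [0.061, 0.998, 0.001, -0.001]
contact_force: [0.3, -0.8, -0.5]
opening: 0.533
finger_force: 31.0
```

{"api": "arm_command", "payload": {"steps": [{"translation": [0, 0, 0.03], "twist": [0, 0, 0], "fingers": -1}, {"translation": [0, 0, 0.08], "twist": [0, 0, 0], "fingers": -1}, {"translation": [0, 0, 0.12], "twist": [0, 0, 0], "fingers": -1}, {"translation": [0, 0, 0.1386], "twist": [0, 0, 0], "fingers": -1}, {"translation": [0, 0, 0.1386], "twist": [0, 0, 0], "fingers": -1}]}}

```text
time: 21.8
eef_pos: [0.4488, -0.272, 0.035]
tcp_rot: [0.06, 0.998, 0.001, -0.001]
contact_force: [0.3, -0.7, -0.0]
opening: 0.53
finger_force: 31.0
```

{"api": "arm_command", "payload": {"steps": [{"translation": [0, 0, 0.003], "twist": [0, 0, 0], "fingers": -1}, {"translation": [0, 0, 0.006], "twist": [0, 0, 0], "fingers": -1}, {"translation": [0, 0, 0.006], "twist": [0, 0, 0], "fingers": -1}]}}

```text
time: 22.18
eef_pos: [0.45, -0.2736, 0.0325]
tcp_rot: [0.06, 0.998, -0.0, 0.0]
contact_force: [0.0, 0.1, -1.3]
opening: 0.527
finger_force: 31.0
```

```bash
echo '[0.45,-0.2732,0.0315,83.1]'>track.json;python3 mv.py
```

```text
cmd [ 4.500e-01 -2.732e-01  3.150e-02  8.310e+01] meas [ 0.45   -0.2736  0.0325] yaw 83.1 tilt [ 0.0009 -0.0008] F [ 0.   0.1 -1.3] op 44.8 ff 31.0 t 22.175 q [-0.74  0.22  2.06  0.    0.86 -2.19]
```

{"api": "arm_command", "payload": {"steps": [{"translation": [0, 0, 0.0015], "twist": [0, 0, 0], "fingers": -1}, {"translation": [0, 0, 0.0015], "twist": [0, 0, 0], "fingers": -1}, {"translation": [0, 0, 0.002], "twist": [0, 0, 0], "fingers": -1}, {"translation": [0, 0, 0.002], "twist": [0, 0, 0], "fingers": -1}]}}

```text
time: 22.68
eef_pos: [0.45, -0.2735, 0.031]
tcp_rot: [0.06, 0.998, -0.0, 0.0]
contact_force: [-0.8, 1.2, 4.7]
opening: 0.525
finger_force: 31.3
```

{"api": "arm_command", "payload": {"steps": [{"translation": [0, 0, 0], "twist": [0, 0, 0], "fingers": 0.3}, {"translation": [0, 0, 0], "twist": [0, 0, 0], "fingers": 0.6}, {"translation": [0, 0, 0], "twist": [0, 0, 0], "fingers": 1}, {"translation": [0, 0, 0], "twist": [0, 0, 0], "fingers": 1}, {"translation": [0, 0, 0], "twist": [0, 0, 0], "fingers": 1}]}}

```text
time: 23.3
eef_pos: [0.4496, -0.2733, 0.0303]
tcp_rot: [0.06, 0.998, 0.0, -0.0]
contact_force: [0.1, 0.4, 0.4]
opening: 0.998
finger_force: 0.0
```

{"api": "arm_command", "payload": {"steps": [{"translation": [0, 0, -0.02], "twist": [0, 0, 0], "fingers": 1}, {"translation": [0, 0, -0.06], "twist": [0, 0, 0], "fingers": 1}, {"translation": [0, 0, -0.12], "twist": [0, 0, 0], "fingers": 1}, {"translation": [0, 0, -0.2], "twist": [0, 0, 0], "fingers": 1}, {"translation": [0, 0, -0.2], "twist": [0, 0, 0], "fingers": 1}]}}

```text
time: 23.92
eef_pos: [0.4527, -0.276, 0.1882]
tcp_rot: [0.06, 0.998, -0.004, 0.006]
contact_force: [0.4, -0.0, 0.5]
opening: 0.998
finger_force: 0.0
```

```bash
echo '[0.45,-0.2732,0.18,83.1]'>track.json;python3 mv.py .455,-.1,.18,60 .465,.08,.18,30 .4696,.2154,.18,15.4 .4696,.2154,.0555,15.4
```

```text
cmd [ 0.45   -0.2732  0.18   83.1   ] meas [ 0.4527 -0.276   0.1882] yaw 83.11 tilt [ 0.0105 -0.0096] F [ 0.4 -0.   0.5] op 84.9 ff 0.0 t 23.925 q [-0.74 -0.    1.98 -0.    1.15 -2.19]
-> .455,-.1,.18,60 translation [0.0211, 0.2301, 0.0] twist [0, 0, 0.385] rows 2.8
-> .465,.08,.18,30 translation [0.1085, 0.2145, 0.0] twist [0, 0, 0.5] rows 2.9
-> .4696,.2154,.18,15.4 translation [0.1532, 0.0956, 0.0] twist [0, 0, 0.2433] rows 2.2
-> .4696,.2154,.0555,15.4 translation [0.0, -0.0, 0.166] twist [0, 0, 0.0] rows 2.0
```

{"api": "arm_command", "payload": {"steps": [{"translation": [0.0053, 0.0575, 0], "twist": [0, 0, 0.09], "fingers": 1}, {"translation": [0.0106, 0.115, 0], "twist": [0, 0, 0.19], "fingers": 1}, {"translation": [0.0158, 0.1726, 0], "twist": [0, 0, 0.29], "fingers": 1}, {"translation": [0.0211, 0.2301, 0], "twist": [0, 0, 0.385], "fingers": 1}, {"translation": [0.0211, 0.2301, 0], "twist": [0, 0, 0.385], "fingers": 1}]}}

```text
time: 24.55
eef_pos: [0.4541, -0.0977, 0.1801]
tcp_rot: [0.257, 0.966, 0.0, -0.0]
contact_force: [0.3, -0.7, 0.2]
opening: 1.002
finger_force: 0.0
```

{"api": "arm_command", "payload": {"steps": [{"translation": [0.027, 0.0536, 0], "twist": [0, 0, 0.12], "fingers": 1}, {"translation": [0.054, 0.107, 0], "twist": [0, 0, 0.25], "fingers": 1}, {"translation": [0.081, 0.161, 0], "twist": [0, 0, 0.37], "fingers": 1}, {"translation": [0.1085, 0.2145, 0], "twist": [0, 0, 0.5], "fingers": 1}, {"translation": [0.1085, 0.2145, 0], "twist": [0, 0, 0.5], "fingers": 1}]}}

```text
time: 25.18
eef_pos: [0.4646, 0.0813, 0.1803]
tcp_rot: [0.498, 0.867, -0.0, -0.0]
contact_force: [-0.3, -0.9, 0.8]
opening: 1.001
finger_force: 0.0
```

{"api": "arm_command", "payload": {"steps": [{"translation": [0.0511, 0.0319, 0], "twist": [0, 0, 0.08], "fingers": 1}, {"translation": [0.1021, 0.0637, 0], "twist": [0, 0, 0.16], "fingers": 1}, {"translation": [0.1532, 0.0956, 0], "twist": [0, 0, 0.2433], "fingers": 1}, {"translation": [0.1532, 0.0956, 0], "twist": [0, 0, 0.2433], "fingers": 1}, {"translation": [0.1532, 0.0956, 0], "twist": [0, 0, 0.2433], "fingers": 1}]}}

```text
time: 25.8
eef_pos: [0.4696, 0.2139, 0.1801]
tcp_rot: [0.606, 0.796, -0.001, 0.0]
contact_force: [-0.3, 0.3, 0.4]
opening: 1.001
finger_force: 0.0
```

```bash
echo '[0.4696,0.2154,0.18,15.4]'>track.json;python3 mv.py
```

```text
cmd [ 0.4696  0.2154  0.18   15.4   ] meas [0.4696 0.2139 0.1801] yaw 15.42 tilt [-0.0004 -0.0009] F [-0.3  0.3  0.4] op 85.1 ff 0.0 t 25.8 q [ 0.23 -0.02  2.01 -0.    1.15 -0.04]
```

{"api": "arm_command", "payload": {"steps": [{"translation": [0, 0, 0.02], "twist": [0, 0, 0], "fingers": 1}, {"translation": [0, 0, 0.07], "twist": [0, 0, 0], "fingers": 1}, {"translation": [0, 0, 0.12], "twist": [0, 0, 0], "fingers": 1}, {"translation": [0, 0, 0.16], "twist": [0, 0, 0], "fingers": 1}, {"translation": [0, 0, 0.166], "twist": [0, 0, 0], "fingers": 1}]}}

```text
time: 26.42
eef_pos: [0.4669, 0.2136, 0.0526]
tcp_rot: [0.606, 0.795, -0.003, -0.002]
contact_force: [-0.3, 0.1, 0.5]
opening: 0.998
finger_force: 0.0
```

{"api": "arm_command", "payload": {"steps": [{"translation": [0, 0, 0], "twist": [0, 0, 0], "fingers": 1}, {"translation": [0, 0, 0], "twist": [0, 0, 0], "fingers": 1}, {"translation": [0, 0, 0], "twist": [0, 0, 0], "fingers": 0.4}, {"translation": [0, 0, 0], "twist": [0, 0, 0], "fingers": -1}, {"translation": [0, 0, 0], "twist": [0, 0, 0], "fingers": -1}], "grip_force": 40}}

```text
time: 27.05
eef_pos: [0.4699, 0.2154, 0.0566]
tcp_rot: [0.606, 0.796, 0.001, 0.001]
contact_force: [0.1, 0.2, 2.7]
opening: 0.401
finger_force: 39.0
```

{"api": "arm_command", "payload": {"steps": [{"translation": [0, 0, 0], "twist": [0, 0, 0], "fingers": -1}, {"translation": [0, 0, 0], "twist": [0, 0, 0], "fingers": -1}, {"translation": [0, 0, 0], "twist": [0, 0, 0], "fingers": -1}]}}

```text
time: 27.42
eef_pos: [0.4699, 0.2154, 0.0565]
tcp_rot: [0.606, 0.795, 0.0, 0.0]
contact_force: [-0.7, -0.2, 4.5]
opening: 0.4
finger_force: 39.3
```

```bash
echo '[0.4696,0.2154,0.0555,15.4]'>track.json;python3 mv.py .4696,.2154,.16,15.4 .4545,.068,.16,5 .4395,-.0795,.16,-6.9 .4395,-.0795,.0575,-6.9
```

```text
cmd [ 0.4696  0.2154  0.0555 15.4   ] meas [0.4699 0.2154 0.0565] yaw 15.4 tilt [0.0012 0.0002] F [-0.7 -0.2  4.5] op 34.0 ff 39.3 t 27.425 q [ 0.23  0.16  2.08 -0.    0.9  -0.04]
-> .4696,.2154,.16,15.4 translation [0.0, 0.0, -0.1393] twist [0, 0, -0.0] rows 1.7
-> .4545,.068,.16,5 translation [-0.1841, -0.0716, -0.0] twist [0, 0, 0.1733] rows 2.4
-> .4395,-.0795,.16,-6.9 translation [-0.1942, -0.0371, -0.0] twist [0, 0, 0.1984] rows 2.4
-> .4395,-.0795,.0575,-6.9 translation [0.0, 0.0, 0.1366] twist [0, 0, -0.0] rows 1.6
```

{"api": "arm_command", "payload": {"steps": [{"translation": [0, 0, -0.02], "twist": [0, 0, 0], "fingers": -1}, {"translation": [0, 0, -0.06], "twist": [0, 0, 0], "fingers": -1}, {"translation": [0, 0, -0.11], "twist": [0, 0, 0], "fingers": -1}, {"translation": [0, 0, -0.1393], "twist": [0, 0, 0], "fingers": -1}, {"translation": [0, 0, -0.1393], "twist": [0, 0, 0], "fingers": -1}]}}

```text
time: 28.05
eef_pos: [0.4702, 0.2156, 0.1624]
tcp_rot: [0.606, 0.796, 0.002, 0.001]
contact_force: [-0.7, -0.4, -1.5]
opening: 0.397
finger_force: 39.3
```

{"api": "arm_command", "payload": {"steps": [{"translation": [-0.0368, -0.0143, 0], "twist": [0, 0, 0.0347], "fingers": -1}, {"translation": [-0.0736, -0.0286, 0], "twist": [0, 0, 0.0693], "fingers": -1}, {"translation": [-0.1105, -0.043, 0], "twist": [0, 0, 0.104], "fingers": -1}, {"translation": [-0.1473, -0.0573, 0], "twist": [0, 0, 0.1386], "fingers": -1}, {"translation": [-0.1841, -0.0716, 0], "twist": [0, 0, 0.1733], "fingers": -1}]}}

```text
time: 28.68
eef_pos: [0.4526, 0.0671, 0.1584]
tcp_rot: [0.676, 0.737, -0.001, -0.001]
contact_force: [1.4, -0.4, -0.3]
opening: 0.396
finger_force: 39.3
```

{"api": "arm_command", "payload": {"steps": [{"translation": [-0.0486, -0.0093, 0], "twist": [0, 0, 0.05], "fingers": -1}, {"translation": [-0.0971, -0.0186, 0], "twist": [0, 0, 0.1], "fingers": -1}, {"translation": [-0.1457, -0.0278, 0], "twist": [0, 0, 0.15], "fingers": -1}, {"translation": [-0.1942, -0.0371, 0], "twist": [0, 0, 0.1984], "fingers": -1}, {"translation": [-0.1942, -0.0371, 0], "twist": [0, 0, 0.1984], "fingers": -1}]}}

```text
time: 29.3
eef_pos: [0.4379, -0.0809, 0.1587]
tcp_rot: [0.75, 0.662, -0.001, -0.001]
contact_force: [-0.1, 1.0, -1.6]
opening: 0.399
finger_force: 39.3
```

{"api": "arm_command", "payload": {"steps": [{"translation": [0, 0, 0], "twist": [0, 0, 0], "fingers": -1}, {"translation": [0, 0, 0.04], "twist": [0, 0, 0], "fingers": -1}, {"translation": [0, 0, 0.08], "twist": [0, 0, 0], "fingers": -1}, {"translation": [0, 0, 0.12], "twist": [0, 0, 0], "fingers": -1}, {"translation": [0, 0, 0.1366], "twist": [0, 0, 0], "fingers": -1}]}}

```text
time: 29.92
eef_pos: [0.4376, -0.0778, 0.0557]
tcp_rot: [0.748, 0.664, -0.001, -0.002]
contact_force: [-0.0, 0.3, -0.4]
opening: 0.399
finger_force: 39.3
```

{"api": "arm_command", "payload": {"steps": [{"translation": [0, 0, 0], "twist": [0, 0, 0], "fingers": -1}, {"translation": [0, 0, 0.0035], "twist": [0, 0, 0], "fingers": -1}, {"translation": [0, 0, 0.0045], "twist": [0, 0, 0], "fingers": -1}, {"translation": [0, 0, 0.0045], "twist": [0, 0, 0], "fingers": -1}]}}

```text
time: 30.42
eef_pos: [0.4396, -0.0798, 0.0552]
tcp_rot: [0.748, 0.663, 0.0, 0.001]
contact_force: [0.0, -0.3, -0.7]
opening: 0.397
finger_force: 39.3
```

```bash
echo '[0.4395,-0.0795,0.0541,-6.9]'>track.json;python3 mv.py
```

```text
cmd [ 0.4395 -0.0795  0.0541 -6.9   ] meas [ 0.4396 -0.0798  0.0552] yaw -6.9 tilt [ 0.0012 -0.0005] F [ 0.  -0.3 -0.7] op 33.8 ff 39.3 t 30.425 q [-0.41  0.01  2.25 -0.    0.88 -0.29]
```

{"api": "arm_command", "payload": {"steps": [{"translation": [0, 0, 0.0011], "twist": [0, 0, 0], "fingers": -1}, {"translation": [0, 0, 0.0011], "twist": [0, 0, 0], "fingers": -1}, {"translation": [0, 0, 0.0011], "twist": [0, 0, 0], "fingers": -1}]}}

```text
time: 30.8
eef_pos: [0.4397, -0.0799, 0.0545]
tcp_rot: [0.748, 0.663, 0.0, 0.0]
contact_force: [-1.5, 0.7, 5.4]
opening: 0.399
finger_force: 39.6
```

Contact; release, rise and go for the jar.

{"api": "arm_command", "payload": {"steps": [{"translation": [0, 0, 0], "twist": [0, 0, 0], "fingers": 0.2}, {"translation": [0, 0, 0], "twist": [0, 0, 0], "fingers": 0.6}, {"translation": [0, 0, 0], "twist": [0, 0, 0], "fingers": 1}, {"translation": [0, 0, 0], "twist": [0, 0, 0], "fingers": 1}, {"translation": [0, 0, 0], "twist": [0, 0, 0], "fingers": 1}]}}

```text
time: 31.42
eef_pos: [0.4391, -0.0796, 0.0536]
tcp_rot: [0.748, 0.663, -0.0, -0.0]
contact_force: [0.3, -0.9, 0.0]
opening: 1.001
finger_force: 0.0
```

{"api": "arm_command", "payload": {"steps": [{"translation": [0, 0, -0.03], "twist": [0, 0, 0], "fingers": 1}, {"translation": [0, 0, -0.08], "twist": [0, 0, 0], "fingers": 1}, {"translation": [0, 0, -0.13], "twist": [0, 0, 0], "fingers": 1}, {"translation": [0, 0, -0.169], "twist": [0, 0, 0], "fingers": 1}, {"translation": [0, 0, -0.169], "twist": [0, 0, 0], "fingers": 1}]}}

```text
time: 32.05
eef_pos: [0.4408, -0.0803, 0.1832]
tcp_rot: [0.748, 0.663, 0.001, 0.003]
contact_force: [0.5, -0.0, -0.6]
opening: 1.001
finger_force: 0.0
```

```bash
echo '[0.4395,-0.0795,0.18,-6.9]'>track.json;python3 mv.py .46,.11,.18,5 .4484,.2926,.18,15.4 .4484,.2926,.0581,15.4
```

```text
cmd [ 0.4395 -0.0795  0.18   -6.9   ] meas [ 0.4408 -0.0803  0.1832] yaw -6.89 tilt [ 0.0058 -0.0025] F [ 0.5 -0.  -0.6] op 85.0 ff 0.0 t 32.05 q [-0.41 -0.19  2.16  0.    1.16 -0.29]
-> .46,.11,.18,5 translation [0.2541, -0.0032, 0.0] twist [0, 0, -0.1983] rows 3.0
-> .4484,.2926,.18,15.4 translation [0.2439, 0.0058, 0.0] twist [0, 0, -0.1734] rows 2.9
-> .4484,.2926,.0581,15.4 translation [0.0, -0.0, 0.1625] twist [0, 0, 0.0] rows 2.0
```

{"api": "arm_command", "payload": {"steps": [{"translation": [0.0635, -0.0008, 0], "twist": [0, 0, -0.05], "fingers": 1}, {"translation": [0.127, -0.0016, 0], "twist": [0, 0, -0.1], "fingers": 1}, {"translation": [0.1906, -0.0024, 0], "twist": [0, 0, -0.15], "fingers": 1}, {"translation": [0.2541, -0.0032, 0], "twist": [0, 0, -0.1983], "fingers": 1}, {"translation": [0.2541, -0.0032, 0], "twist": [0, 0, -0.1983], "fingers": 1}]}}

```text
time: 32.67
eef_pos: [0.4585, 0.1123, 0.1785]
tcp_rot: [0.674, 0.739, -0.001, -0.001]
contact_force: [0.7, -0.5, -0.7]
opening: 1.002
finger_force: 0.0
```

{"api": "arm_command", "payload": {"steps": [{"translation": [0.061, 0.0014, 0], "twist": [0, 0, -0.043], "fingers": 1}, {"translation": [0.122, 0.0029, 0], "twist": [0, 0, -0.087], "fingers": 1}, {"translation": [0.183, 0.0044, 0], "twist": [0, 0, -0.13], "fingers": 1}, {"translation": [0.2439, 0.0058, 0], "twist": [0, 0, -0.1734], "fingers": 1}, {"translation": [0.2439, 0.0058, 0], "twist": [0, 0, -0.1734], "fingers": 1}]}}

```text
time: 33.3
eef_pos: [0.4473, 0.2934, 0.1789]
tcp_rot: [0.605, 0.796, -0.001, -0.0]
contact_force: [0.5, -0.3, -0.5]
opening: 1.0
finger_force: 0.0
```

{"api": "arm_command", "payload": {"steps": [{"translation": [0, 0, 0], "twist": [0, 0, 0], "fingers": 1}, {"translation": [0, 0, 0.05], "twist": [0, 0, 0], "fingers": 1}, {"translation": [0, 0, 0.11], "twist": [0, 0, 0], "fingers": 1}, {"translation": [0, 0, 0.155], "twist": [0, 0, 0], "fingers": 1}, {"translation": [0, 0, 0.1625], "twist": [0, 0, 0], "fingers": 1}]}}

```text
time: 33.92
eef_pos: [0.4462, 0.29, 0.0556]
tcp_rot: [0.607, 0.795, -0.003, -0.002]
contact_force: [-0.1, 0.3, 0.9]
opening: 0.999
finger_force: 0.0
```

{"api": "arm_command", "payload": {"steps": [{"translation": [0, 0, 0], "twist": [0, 0, 0], "fingers": 1}, {"translation": [0, 0, 0], "twist": [0, 0, 0], "fingers": 1}, {"translation": [0, 0, 0], "twist": [0, 0, 0], "fingers": 0.4}, {"translation": [0, 0, 0], "twist": [0, 0, 0], "fingers": -1}, {"translation": [0, 0, 0], "twist": [0, 0, 0], "fingers": -1}]}}

```text
time: 34.55
eef_pos: [0.4487, 0.2928, 0.0595]
tcp_rot: [0.606, 0.796, 0.001, 0.0]
contact_force: [0.2, 0.3, 2.6]
opening: 0.516
finger_force: 40.6
```

{"api": "arm_command", "payload": {"steps": [{"translation": [0, 0, 0], "twist": [0, 0, 0], "fingers": -1}, {"translation": [0, 0, 0], "twist": [0, 0, 0], "fingers": -1}, {"translation": [0, 0, 0], "twist": [0, 0, 0], "fingers": -1}]}}

```text
time: 34.92
eef_pos: [0.4487, 0.2928, 0.0595]
tcp_rot: [0.606, 0.796, 0.001, 0.0]
contact_force: [-0.3, -0.1, 6.0]
opening: 0.519
finger_force: 40.9
```

```bash
echo '[0.4484,0.2926,0.0581,15.4]'>track.json;python3 mv.py .4484,.2926,.16,15.4 .4535,.0455,.16,-6.9 .4535,.0455,.0565,-6.9
```

```text
cmd [ 0.4484  0.2926  0.0581 15.4   ] meas [0.4487 0.2928 0.0595] yaw 15.41 tilt [0.0012 0.0006] F [-0.3 -0.1  6. ] op 44.1 ff 40.9 t 34.925 q [0.39 0.19 2.03 0.   0.91 0.12]
-> .4484,.2926,.16,15.4 translation [0.0, 0.0, -0.1359] twist [0, 0, -0.0] rows 1.6
-> .4535,.0455,.16,-6.9 translation [-0.3194, -0.0809, 0.0] twist [0, 0, 0.3717] rows 4.0
-> .4535,.0455,.0565,-6.9 translation [-0.0001, -0.0, 0.138] twist [0, 0, -0.0] rows 1.7
```

{"api": "arm_command", "payload": {"steps": [{"translation": [0, 0, -0.02], "twist": [0, 0, 0], "fingers": -1}, {"translation": [0, 0, -0.06], "twist": [0, 0, 0], "fingers": -1}, {"translation": [0, 0, -0.11], "twist": [0, 0, 0], "fingers": -1}, {"translation": [0, 0, -0.1359], "twist": [0, 0, 0], "fingers": -1}, {"translation": [0, 0, -0.1359], "twist": [0, 0, 0], "fingers": -1}]}}

```text
time: 35.55
eef_pos: [0.4488, 0.2928, 0.1624]
tcp_rot: [0.606, 0.796, 0.002, 0.001]
contact_force: [0.5, -0.3, -0.8]
opening: 0.519
finger_force: 41.1
```

{"api": "arm_command", "payload": {"steps": [{"translation": [-0.0639, -0.0162, 0], "twist": [0, 0, 0.0743], "fingers": -1}, {"translation": [-0.1278, -0.0324, 0], "twist": [0, 0, 0.1487], "fingers": -1}, {"translation": [-0.1916, -0.0485, 0], "twist": [0, 0, 0.223], "fingers": -1}, {"translation": [-0.2555, -0.0647, 0], "twist": [0, 0, 0.2974], "fingers": -1}, {"translation": [-0.3194, -0.0809, 0], "twist": [0, 0, 0.3717], "fingers": -1}]}}

```text
time: 36.17
eef_pos: [0.4518, 0.0441, 0.1588]
tcp_rot: [0.749, 0.662, -0.001, -0.001]
contact_force: [0.1, 0.8, -1.3]
opening: 0.517
finger_force: 41.1
```

{"api": "arm_command", "payload": {"steps": [{"translation": [0, 0, 0], "twist": [0, 0, 0], "fingers": -1}, {"translation": [0, 0, 0], "twist": [0, 0, 0], "fingers": -1}, {"translation": [0, 0, 0.05], "twist": [0, 0, 0], "fingers": -1}, {"translation": [0, 0, 0.1], "twist": [0, 0, 0], "fingers": -1}, {"translation": [0, 0, 0.13], "twist": [0, 0, 0], "fingers": -1}]}}

```text
time: 36.8
eef_pos: [0.4513, 0.0471, 0.0604]
tcp_rot: [0.747, 0.664, -0.001, -0.002]
contact_force: [-0.2, -0.3, -0.7]
opening: 0.519
finger_force: 41.1
```

{"api": "arm_command", "payload": {"steps": [{"translation": [0, 0, 0], "twist": [0, 0, 0], "fingers": -1}, {"translation": [0, 0, 0.004], "twist": [0, 0, 0], "fingers": -1}, {"translation": [0, 0, 0.0075], "twist": [0, 0, 0], "fingers": -1}, {"translation": [0, 0, 0.0085], "twist": [0, 0, 0], "fingers": -1}, {"translation": [0, 0, 0.0085], "twist": [0, 0, 0], "fingers": -1}]}}

```text
time: 37.42
eef_pos: [0.4538, 0.0454, 0.0575]
tcp_rot: [0.748, 0.663, 0.001, 0.0]
contact_force: [-0.1, 0.0, 0.8]
opening: 0.517
finger_force: 41.3
```

```bash
echo '[0.4535,0.0455,0.0561,-6.9]'>track.json;python3 mv.py
```

```text
cmd [ 0.4535  0.0455  0.0561 -6.9   ] meas [0.4538 0.0454 0.0575] yaw -6.91 tilt [0.0014 0.0001] F [-0.1  0.   0.8] op 44.0 ff 41.3 t 37.425 q [-0.12  0.03  2.22  0.    0.89 -0.  ]
```

{"api": "arm_command", "payload": {"steps": [{"translation": [0, 0, 0.0006], "twist": [0, 0, 0], "fingers": -1}, {"translation": [0, 0, 0.0006], "twist": [0, 0, 0], "fingers": -1}]}}

```text
time: 37.67
eef_pos: [0.4539, 0.0454, 0.0574]
tcp_rot: [0.748, 0.663, 0.0, 0.0]
contact_force: [-2.3, 0.1, 6.9]
opening: 0.516
finger_force: 41.7
```

{"api": "arm_command", "payload": {"steps": [{"translation": [0, 0, 0], "twist": [0, 0, 0], "fingers": 0.2}, {"translation": [0, 0, 0], "twist": [0, 0, 0], "fingers": 0.6}, {"translation": [0, 0, 0], "twist": [0, 0, 0], "fingers": 1}, {"translation": [0, 0, 0], "twist": [0, 0, 0], "fingers": 1}, {"translation": [0, 0, 0], "twist": [0, 0, 0], "fingers": 1}]}}

```text
time: 38.3
eef_pos: [0.4531, 0.0454, 0.0561]
tcp_rot: [0.748, 0.663, -0.0, -0.0]
contact_force: [0.1, -0.1, -0.4]
opening: 0.999
finger_force: 0.0
```

{"api": "arm_command", "payload": {"steps": [{"translation": [0, 0, -0.03], "twist": [0, 0, 0], "fingers": 1}, {"translation": [0, 0, -0.08], "twist": [0, 0, 0], "fingers": 1}, {"translation": [0, 0, -0.13], "twist": [0, 0, 0], "fingers": 1}, {"translation": [0, 0, -0.169], "twist": [0, 0, 0], "fingers": 1}, {"translation": [0, 0, -0.169], "twist": [0, 0, 0], "fingers": 1}]}}

```text
time: 38.92
eef_pos: [0.455, 0.0452, 0.1857]
tcp_rot: [0.748, 0.663, 0.002, 0.002]
contact_force: [0.1, 0.2, 0.4]
opening: 1.0
finger_force: 0.0
```

{"api": "arm_command", "payload": {"steps": [{"translation": [0.07, 0, 0], "twist": [0, 0, 0], "fingers": 1}, {"translation": [0.14, 0, 0], "twist": [0, 0, 0], "fingers": 1}, {"translation": [0.21, 0, 0], "twist": [0, 0, 0], "fingers": 1}, {"translation": [0.28, 0, 0], "twist": [0, 0, 0], "fingers": 1}, {"translation": [0.35, 0, 0], "twist": [0, 0, 0], "fingers": 1}]}}

```text
time: 39.55
eef_pos: [0.4839, 0.3074, 0.1807]
tcp_rot: [0.748, 0.663, -0.001, -0.0]
contact_force: [0.9, 0.4, -0.2]
opening: 1.002
finger_force: 0.0
```

```bash
python3 - <<'E'
from fit import *
s=get_state();print(s["time"],np.round(s["eef_pos"],3),np.round(s["contact_force"],1))
o=[]
for n in("top","scene"):
    c=read_camera(n);b=load(n);u,v=proj(c,(.45,-.11,.04)).astype(int);roi=(v-30,v+30,u-50,u+50)
    I=[cv2.resize(cr(k,roi).astype(np.uint8)[:,:,::-1],None,fx=4,fy=4,interpolation=cv2.INTER_CUBIC) for k in(b,c)]
    cen=(.45,-.273)
    for P in(cyl(*cen,[(.0235,.063)]),cyl(*cen,[(.0465,.005)])):
        cv2.polylines(I[1],[cv2.convexHull(np.array([(proj(c,X)-[roi[2],roi[0]]+.5)*4 for X in P]).astype(np.int32))],True,(255,0,0),1)
    o.append(np.hstack(I))
    # sub-pixel shift of caps between start and now
    for nm,p in(("jar",(.4535,.0455,.1)),("shaker",(.4395,-.0795,.085)),("garlic",(.63,.138,.03)),("cork",(.366,.118,.02)),("crate",(.452,-.017,.03))):
        u,v=proj(c,p).round().astype(int);f=lambda k:cv2.cvtColor(k["pixels"],cv2.COLOR_RGB2GRAY)[v-8:v+9,u-7:u+8].astype(np.float32)
        print(n,nm,np.round(cv2.phaseCorrelate(f(b),f(c),cv2.createHanningWindow((15,17),cv2.CV_32F)),2) if 0 else [np.round(z,2) for z in cv2.phaseCorrelate(f(b),f(c),cv2.createHanningWindow((15,17),cv2.CV_32F))])
cv2.imwrite("pics/final.png",np.vstack(o))
E
```

```text
39.55 [0.484 0.307 0.181] [ 0.9  0.4 -0.2]
top jar [array([0.55, 0.04]), np.float64(1.06)]
top shaker [array([0.4 , 0.12]), np.float64(1.0)]
top garlic [array([0.55, 0.07]), np.float64(1.07)]
top cork [array([ 0.49, -0.14]), np.float64(0.95)]
top crate [array([ 0.23, -0.53]), np.float64(0.88)]
scene jar [array([ 0.3 , -0.11]), np.float64(0.93)]
scene shaker [array([0.54, 0.06]), np.float64(0.97)]
scene garlic [array([0.52, 0.06]), np.float64(0.98)]
scene cork [array([0.66, 0.06]), np.float64(0.97)]
scene crate [array([ 0.5 , -0.61]), np.float64(0.87)]
```

View pics/final.png

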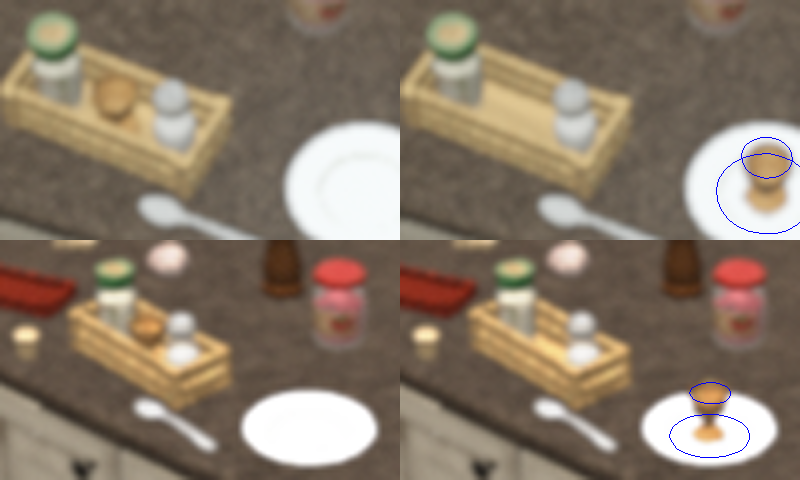

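The final picture shows the jar and shaker back in the crate. They are within about 0.3 px of their starting images, measured against the garlic, which was not moved. The egg cup stands mid-plate (scene crop about (708, 433), plate centre about (710, 428)).

```bash
python3 -c "
from plant import sign_off
print(sign_off())"
```

```text
the job is handed in; nothing more can be done
None
```

The job is handed in at about 40 s of the 144 s allowed: the egg cup stands in the middle of the plate, the salt shaker and spice jar are back on their original spots to within about 1 mm by camera, and the bystanders in view look unmoved.

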